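Push a sample carrier home in a light meter

TASK

Load the light meter: stand the small grey sample carrier upright in the open tray of the sloping chute with its red-striped, notched side on the red-dot side (left, looking into the chute) and let go. Then pick up the push stick by its blue handle and, with its rubber nose and not with the fingers, feed the carrier up through the covered guide until it is fully home against the end stop and the spring catch has clicked into the notch; how deep the stop was set is not known, so push gently and by feel, never with more than 30 N. Finally draw the stick out and lay it down on the bench clear of the meter, leaving the other things undisturbed.

Things in the scene. Friction and masses are not known exactly. Their poses are not given: they have to be found in the camera images.
- meter: Light meter, white box on a grey foot, fixed, 243 mm tall. Origin on the bench straight below the middle of the tunnel mouth; x level, into the meter (away from the robot), z up. White box x = 20 to 136, y = +-59 mm; foot x = 15 to 141, y = +-65 mm. In front only a prop under the tray (12 x 22 mm, at x = -30 mm) and an 8 mm foot plate, x down to -35, y = +-30 mm.
- chute: The meter's straight chute, fixed to it. Origin: middle of the floor of the tunnel mouth, 145 mm above the bench. x runs along the chute into the meter and rises 25 degrees above level; y to the left looking in; z square to the floor (floor at z = 0). A red dot on the black cover and a red strip on the tray wall mark the +y (left) side, where the spring catch is.
- tray (a point): A good place for the carrier's origin in the open tray: on its floor at chute x = -45 mm, axes as the chute. The tray spans chute x = -75 to 0 mm; walls only 8 mm high, inner faces y = +-15.5, outer +-19.5 mm, narrowing over the last 22 mm to +-13 mm. Its low end is open; a carrier set down does not slide back.
- tunnel (a point): Middle of the tunnel floor, chute x = 35 mm, axes as the chute. The black covered tunnel begins at chute x = 0, inside 26 mm wide, 46 mm high, cover top at z = 51 mm. A rubber end stop with the catch sits inside, set by the last user and clamped: when home, the carrier's origin lies somewhere from chute x = 34 to 56 mm, its long side along the chute, its notch toward +y.
- catch (a joint): Spring catch in the tunnel's left wall, 21.5 mm before the end stop: a rounded steel nose standing 4 mm into the tunnel. Value in m: 0 = out (nothing beside it, or clicked into the notch), 0.0015 to 0.003 while the carrier's plain side presses it back. The push to ride over it is roughly 5 to 9 N, falls as it clicks into the notch, and rises hard at the end stop 4 to 8 mm further on.
- carrier: Sample carrier, loose grey block 40 x 24 x 38 mm (x, y, z), 0.08 to 0.17 kg. Origin at the centre of its underside, z up. A notch 16 mm wide and 5 mm deep runs from top to bottom down the middle of its +y side; red stripes on the top edge mark that side. Grip it across its 24 mm width.
- red_side (a point): Point on the carrier's notched, red-striped side: 12 mm from its middle along its +y, 19 mm up.
- stick: Push stick, loose, about 0.12 kg, 173 mm long, lying flat. Origin at the underside of the middle of the blue handle (56 x 16 x 18 mm: x, y, z; grip it across the 16 mm). A white rod 10 mm thick runs from the handle along +x, its axis 9 mm above the underside, to the rubber nose. Its centre of mass is about 10 mm from the origin along +x.
- stick_nose (a point): Middle of the flat end of the stick's black rubber nose (16 mm round), 145 mm along +x from the handle's middle and 9 mm up.
- bulb: Bystander: red-brown rubber pipette bulb, 52 x 85 x 52 mm, loose.
- small_beaker: Bystander: small glass beaker, 50 mm wide, 57 mm tall, loose.
- tall_bottle: Bystander: wash bottle with blue cap, 67 x 93 x 178 mm, loose.
- white_bottle: Bystander: white bottle with blue cap, 48 mm wide, 87 mm tall, loose.
- tape: Bystander: white tape roll lying flat, 84 mm wide, 26 mm high, loose.
- burette_stand_l: Bystander, fixed: burette stand. Origin at the middle of its steel base plate (210 x 128 x 20 mm). Its 13 mm rod stands 70 mm behind (+x) the origin, 0.8 m tall; a glass burette tube (18 mm) hangs 70 mm behind and 109 mm left (+y) of the origin from about 0.23 m above the bench upward; clamp arms spread 0.17 m to either side 0.5 to 0.7 m up. Keep the arm clear of it.
Things that resemble listed ones, but are neither listed nor needed, are in the scene too. Of the things shaped like the carrier, the grey one is meant.

How it is judged:
By the outcome, as a careful person would: the job done as asked, in the order asked, and still so for the second after the job is handed in, with the robot touching nothing.
It also fails if it takes over 72 s, if anything falls off the work surface, if the arm or the gripper's body presses on something with over 40 N, if the wrist force passes 120 N, or if a joint passes its speed limit or range.

ROBOT

A 7-joint arm with a two-finger parallel gripper is mounted at the origin on a cart in front of the work surface, level with it; the furniture and walls round the work are solid. World frame = base frame: x ahead of the robot, y to its left, z up, the work surface at z = 0. Lengths are in m, angles in rad, forces in N, time in s.
With the tool pointing down it reaches from about 0.35 to 0.9 m from the base axis. Payload 7.2 kg.
Tool frame: the origin (TCP) lies on the centre line of the jaws, within the pads' length; the fingertips stand 8 mm ahead of it and the grasp point (between the pads) lies 11 mm behind it (arm.tips_ahead is the distance from the TCP to the fingertips, in m); z points along the fingers, y is the direction in which the jaws open and shut (so a half turn about z gives the same grasp; the last joint's range is limited). The gripper opens to 85 mm and grips with 20 to 120 N. Pads are 22 mm wide; open, the fingers measure 114 mm over their backs; the gripper's body (76 mm by 85 mm) begins 54 mm behind the grasp point. The pads swing forward as they close: fully open they stand 13 mm farther back than shut.
Start: joints at [1.256, 0.411, -0.013, 1.596, 0.006, 1.134, -0.082], TCP at [0.153, -0.606, 0.239] pointing down, gripper open.
Joint ranges: [-2.95, 2.95], [-0.29, 1.99], [-1.47, 1.44], [0.14, 2.54], [-1.03, 4.17], [0.13, 1.85], [-2.86, 2.86]. Speed limits (rad/s): [2.39, 2.39, 3.01, 3.01, 3.14, 3.14, 3.14].

INTERFACE

Orientations are given as a unit quaternion [x, y, z, w].
In Python, from workcell import arm gives the robot as it stands.
- The arm moves only by the tool play_rows, never from a script. Its argument "targets" is a list of rows, each an object of numbers: "x", "y", "z": the shift along the world's x, y, z in m; "wx", "wy", "wz": the turn, a rotation vector about the world's x, y, z in degrees; "claw": the gripper command: -1 is shut, 1 is fully open, values between are in proportion. A call has exactly 5 rows; each row shifts and turns the pose as measured when the row begins; what a row does not reach is not made up. A row lasts 1/10 s, in which the tool goes at most 50 mm and 8.59 degrees, less where a joint would pass 70% of its speed; a pose out of reach is approached as far as the arm can. A call with a gripper value outside its range is refused whole. The fingers move at their own pace and stop on an object; "force" is the grip in N (left out, the last holds). Time passes only in rows, so rows that do not move let the fingers close, or fill a call up. It gives the time, the measured TCP pose, the force and the opening at its end, in the units of the state.
- arm.sense(): the state, without advancing time (a new reading comes with each control period).
- arm.capture(name): name is "side" or "top" or "wrist"; returns a dict with "frame" (420x560x3 uint8, red, green, blue), "depth" (420x560 float32, m along the optical axis (not along the pixel's ray), 0 where there is no reading), "mtx" (3x3 intrinsics, pixels), "xyz" and "rotation" of the camera in the world. Camera axes: x right, y down, z forward; pixel columns grow to the right and rows downward; lengths in m; the calibration is good to about 2 mm. A picture is of the moment at which its call begins.
- arm.close_job(): hands the job in, once; it reports no verdict.
The state is a dict: "time_s": time; "joint_positions": joint angles; "qvel": joint speeds; "tau": joint torques, N m; "ee_pos": TCP position; "tool_rot": TCP orientation; "contact_force": force on the tool from outside, world axes, zero at the start; "wrist_torque": the same for the moment, N m; "width": opening from 0.0 (shut) to 1.0 (fully open).
Only numpy, scipy, OpenCV 4.12 (cv2) and the standard library are available. Lean on these libraries where they do the work, as an engineer would, in place of code of your own. Each camera call takes 0.05 s, during which the arm holds its last target.

## Working session

There is one attempt and no reset: what is moved stays moved. The work goes in short steps, Python scripts to look and compute and a tool call to move; the robot and the scene stay as the last step left them, time stands still between calls to the robot, and variables do not carry over. Pictures are saved under pics/ and viewed, and the job is handed in when it is done.

Besides the shell and the picture viewer there is one more tool, called after "Emit:" by a JSON object that holds its "api" and its "payload", one argument or row to a line. play_rows: Moves the arm, as the interface text tells. Its arguments: {"type":"object","properties":{"targets":{"type":"array"},"force":{"type":"number"}},"required":["targets"]}

```bash
ls; mkdir -p pics; cat > h.py <<'E'
import numpy as np, cv2
from workcell import arm
def cap(n,f):
    c=arm.capture(n); np.savez(f'pics/{f}.npz',**c); cv2.imwrite(f'pics/{f}.png',c['frame'][:,:,::-1]); return c
def ld(f): return dict(np.load(f'pics/{f}.npz'))
def P(c,u,v,d=None):
    if d is None: d=c['depth'][int(v),int(u)]
    K=c['mtx']; p=np.array([(u-K[0,2])/K[0,0]*d,(v-K[1,2])/K[1,1]*d,d]); return c['rotation']@p+c['xyz']
def Pz(c,u,v,z):
    K=c['mtx']; r=c['rotation']@np.array([(u-K[0,2])/K[0,0],(v-K[1,2])/K[1,1],1.]); return c['xyz']+r*(z-c['xyz'][2])/r[2]
def proj(c,p):
    q=c['rotation'].T@(np.asarray(p)-c['xyz']); K=c['mtx']; return q[0]/q[2]*K[0,0]+K[0,2], q[1]/q[2]*K[1,1]+K[1,2]
def crop(f,u0,v0,u1,v1,s,o):
    im=cv2.imread(f'pics/{f}.png')[v0:v1,u0:u1]; cv2.imwrite(f'pics/{o}.png',cv2.resize(im,None,fx=s,fy=s,interpolation=cv2.INTER_CUBIC))
E
python3 - <<'E'
from h import *
for n in ['side','top','wrist']:
    c=cap(n,n+'0'); print(n,c['xyz'].round(3),c['rotation'].round(3).tolist(),c['mtx'][0])
s=arm.sense(); print(s, arm.tips_ahead)
E
```

```text
pics
side [0.085 0.97  0.632] [-0.216, 0.817, -0.517, 0.133] [386.83084811   0.         281.2745365 ]
top [0.395 0.003 1.687] [0.71, -0.701, 0.049, -0.044] [526.03116503   0.         281.45398554]
wrist [ 0.232 -0.586  0.373] [0.779, -0.606, -0.099, 0.126] [358.24299093   0.         278.8484039 ]
{'time_s': 0.15, 'joint_positions': array([ 1.25578601,  0.41175149, -0.01271901,  1.59684027,  0.00563168,
        1.13428002, -0.0821846 ]), 'qvel': array([ 0.00024731, -0.00149903, -0.00019022, -0.0014551 ,  0.00053337,
       -0.00143367,  0.00068194]), 'tau': array([ 1.72600172e-03, -6.01034045e+01,  6.83180150e-01, -2.99644715e+01,
        1.39518341e-02,  7.96412729e-03, -1.81193292e-05]), 'ee_pos': array([ 0.15257099, -0.60572002,  0.23862892]), 'tool_rot': array([ 9.92391429e-01,  1.23121345e-01, -1.32026764e-04, -6.07537191e-04]), 'contact_force': array([-0.09809057, -0.25952336, -0.05281656]), 'wrist_torque': array([ 0.03093401,  0.00248183, -0.02068229]), 'width': 0.9982922590262615} 0.008
```

```bash
python3 - <<'E'
s=open('h.py').read()
s=s.replace("    c=arm.capture(n); ","    c=dict(arm.capture(n)); c['rotation']=R.from_quat(c['rotation']).as_matrix(); ").replace("from workcell","from scipy.spatial.transform import Rotation as R\nfrom workcell")
open('h.py','w').write(s)
from h import *
for n in ['side','top','wrist']:
    f=n+'0'; c=ld(f); c['rotation']=R.from_quat(c['rotation']).as_matrix(); np.savez(f'pics/{f}.npz',**c)
E
```

```text
(no output)
```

View pics/top0.png

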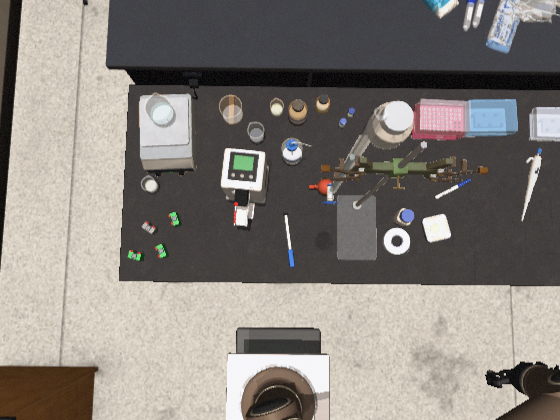

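View pics/side0.png

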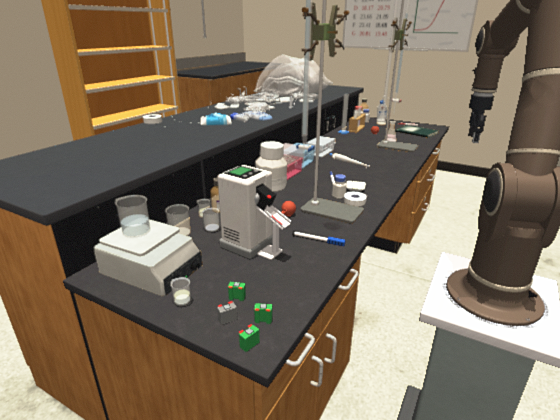

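View pics/wrist0.png

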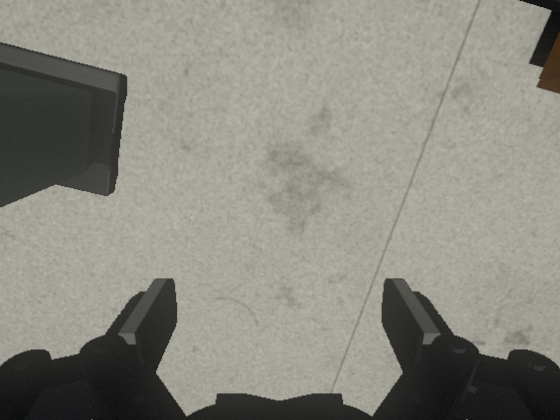

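```bash
python3 - <<'E'
from h import *
crop('top0',120,180,300,280,4.4,'t1'); crop('side0',200,250,290,350,7,'s1'); crop('side0',210,160,360,270,5,'s2')
c=ld('top0')
for u,v in [(148,227),(174,218),(160,251),(291,262),(286,215),(241,212),(245,160)]: print(u,v,P(c,u,v).round(3))
E
```

```text
148 227 [0.539 0.413 0.034]
174 218 [0.568 0.333 0.033]
160 251 [0.463 0.369 0.046]
291 262 [ 0.435 -0.039  0.011]
286 215 [ 0.584 -0.021  0.014]
241 212 [0.579 0.115 0.126]
245 160 [0.712 0.099 0.244]
```

View pics/t1.png

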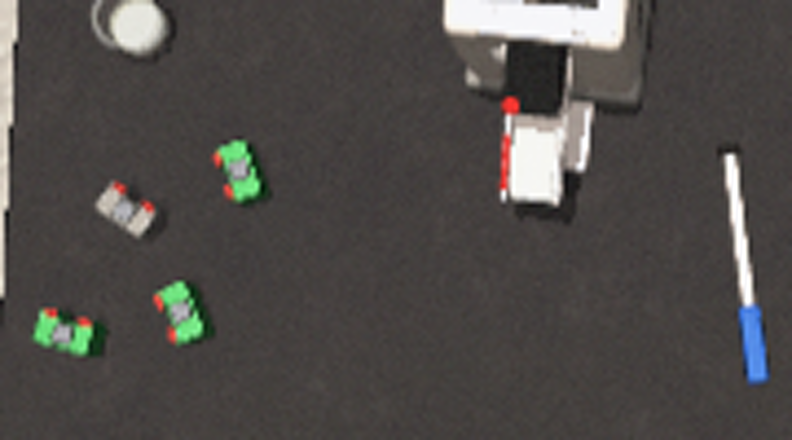

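View pics/s1.png

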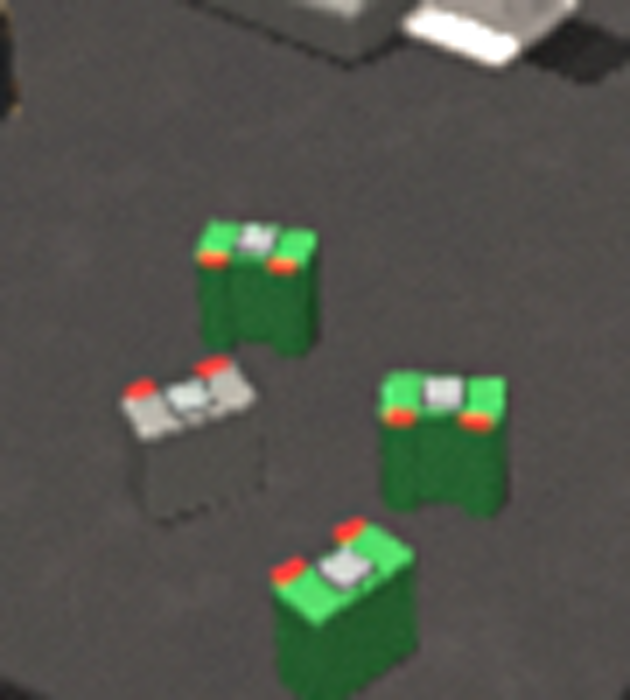

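View pics/s2.png

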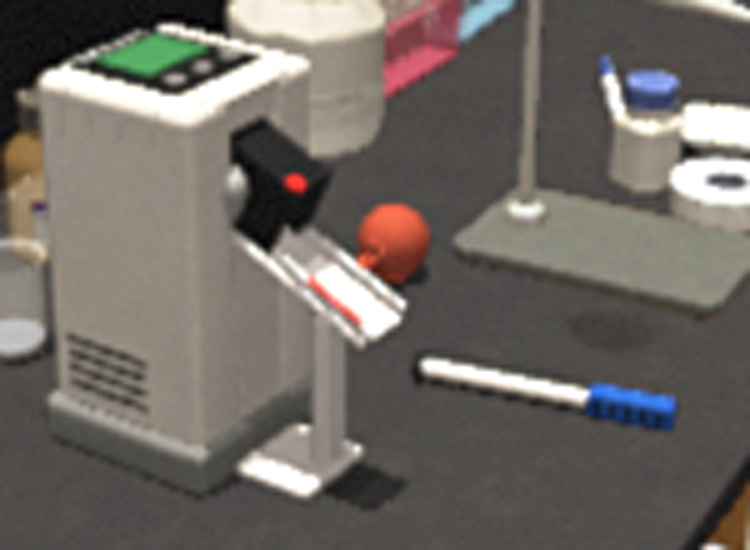

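```bash
cat >> h.py <<'E'
def cloud(c):
    v,u=np.mgrid[0:420,0:560]; d=c['depth']; K=c['mtx']
    q=np.stack([(u-K[0,2])/K[0,0]*d,(v-K[1,2])/K[1,1]*d,d],-1); w=q@c['rotation'].T+c['xyz']; w[d==0]=np.nan; return w
def rect(w,box,zl,zh):
    x0,x1,y0,y1=box
    m=(w[...,0]>x0)&(w[...,0]<x1)&(w[...,1]>y0)&(w[...,1]<y1)&(w[...,2]>zl)&(w[...,2]<zh)
    p=w[m]; r=cv2.minAreaRect((p[:,:2]*1000).astype(np.float32)); return len(p),r,np.median(p[:,2])
E
python3 - <<'E'
from h import *
c=ld('top0'); w=cloud(c)
print('box',rect(w,(.5,.9,-.1,.25),.23,.26)); print(cv2.boxPoints(rect(w,(.5,.9,-.1,.25),.23,.26)[1]))
print('carrier',rect(w,(.5,.58,.375,.45),.025,.05))
print('stick',rect(w,(.38,.63,-.08,.02),.006,.04))
E
```

```text
box (1654, ((688.605224609375, 105.34133911132812), (118.15800476074219, 115.37183380126953), 85.08625793457031), np.float64(0.2398455939401961))
[[626.07086   51.420605]
 [741.0186    41.538326]
 [751.1396   159.26207 ]
 [636.19183  169.14435 ]]
carrier (98, ((538.7643432617188, 410.6453552246094), (41.15863037109375, 24.052396774291992), 57.12440490722656), np.float64(0.036808387426080946))
stick (310, ((503.89166259765625, -32.17665481567383), (96.60105895996094, 246.42282104492188), 89.25338745117188), np.float64(0.011206179630033564))
```

Emit:
{"api": "play_rows", "payload": {
  "targets": [
    {"x": 0.022,"y": 0.036,"z": 0.006,"wz": 4},
    {"x": 0.022,"y": 0.036,"z": 0.006,"wz": 4},
    {"x": 0.022,"y": 0.036,"z": 0.006,"wz": 4},
    {"x": 0.022,"y": 0.036,"z": 0.006,"wz": 4},
    {"x": 0.022,"y": 0.036,"z": 0.006,"wz": 4,"claw": 0.1}
  ]
}}

```text
$.targets[0]: bad value
```

Emit:
{"api": "play_rows", "payload": {
  "targets": [
    {"x": 0.022,"y": 0.036,"z": 0.006,"wz": 4},
    {"x": 0.022,"y": 0.036,"z": 0.006,"wz": 4},
    {"x": 0.022,"y": 0.036,"z": 0.006,"wz": 4},
    {"x": 0.022,"y": 0.036,"z": 0.006,"wz": 4},
    {"x": 0.015,"y": 0.04,"z": 0.006,"wz": 4}
  ]
}}

```text
$.targets[0]: bad value
```

Emit:
{"api": "play_rows", "payload": {
  "targets": [
    {"x": 0.022,"y": 0.036,"z": 0.006,"wx": 0,"wy": 0,"wz": 4,"claw": 0.1},
    {"x": 0.022,"y": 0.036,"z": 0.006,"wx": 0,"wy": 0,"wz": 4,"claw": 0.1},
    {"x": 0.022,"y": 0.036,"z": 0.006,"wx": 0,"wy": 0,"wz": 4,"claw": 0.1},
    {"x": 0.022,"y": 0.036,"z": 0.006,"wx": 0,"wy": 0,"wz": 4,"claw": 0.1},
    {"x": 0.022,"y": 0.036,"z": 0.006,"wx": 0,"wy": 0,"wz": 4,"claw": 0.1}
  ]
}}

```text
time_s: 0.65
ee_pos: [0.2594, -0.4229, 0.2657]
tool_rot: [0.956, 0.294, -0.003, -0.002]
contact_force: [0.9, -0.4, 1.2]
width: 0.549
```

Emit:
{"api": "play_rows", "payload": {
  "targets": [
    {"x": 0.022,"y": 0.038,"z": 0.008,"wx": 0,"wy": 0,"wz": 4,"claw": 0.1},
    {"x": 0.022,"y": 0.038,"z": 0.008,"wx": 0,"wy": 0,"wz": 4,"claw": 0.1},
    {"x": 0.022,"y": 0.038,"z": 0.008,"wx": 0,"wy": 0,"wz": 4,"claw": 0.1},
    {"x": 0.02,"y": 0.04,"z": 0.008,"wx": 0,"wy": 0,"wz": 4,"claw": 0.1},
    {"x": 0.015,"y": 0.045,"z": 0.008,"wx": 0,"wy": 0,"wz": 4,"claw": 0.1}
  ]
}}

```text
time_s: 1.15
ee_pos: [0.3629, -0.2154, 0.3066]
tool_rot: [0.887, 0.462, -0.003, -0.001]
contact_force: [1.2, 0.0, 0.4]
width: 0.548
```

Emit:
{"api": "play_rows", "payload": {
  "targets": [
    {"x": 0.01,"y": 0.047,"z": 0,"wx": 0,"wy": 0,"wz": 4,"claw": 0.1},
    {"x": 0.01,"y": 0.047,"z": 0,"wx": 0,"wy": 0,"wz": 0,"claw": 0.1},
    {"x": 0.01,"y": 0.047,"z": 0,"wx": 0,"wy": 0,"wz": 0,"claw": 0.1},
    {"x": 0.01,"y": 0.047,"z": 0,"wx": 0,"wy": 0,"wz": 0,"claw": 0.1},
    {"x": 0.01,"y": 0.047,"z": 0,"wx": 0,"wy": 0,"wz": 0,"claw": 0.1}
  ]
}}

```text
time_s: 1.65
ee_pos: [0.4137, 0.0291, 0.3084]
tool_rot: [0.869, 0.495, -0.002, 0.001]
contact_force: [1.1, -0.1, -0.2]
width: 0.552
```

Emit:
{"api": "play_rows", "payload": {
  "targets": [
    {"x": 0.008,"y": 0.048,"z": 0,"wx": 0,"wy": 0,"wz": 0,"claw": 0.1},
    {"x": 0.008,"y": 0.048,"z": 0,"wx": 0,"wy": 0,"wz": 0,"claw": 0.1},
    {"x": 0.01,"y": 0.048,"z": 0,"wx": 0,"wy": 0,"wz": 0,"claw": 0.1},
    {"x": 0.012,"y": 0.048,"z": 0,"wx": 0,"wy": 0,"wz": 0,"claw": 0.1},
    {"x": 0.012,"y": 0.048,"z": 0,"wx": 0,"wy": 0,"wz": 0,"claw": 0.1}
  ]
}}

```text
time_s: 2.15
ee_pos: [0.4628, 0.2739, 0.309]
tool_rot: [0.87, 0.493, -0.001, 0.003]
contact_force: [1.3, -0.4, 1.2]
width: 0.55
```

Emit:
{"api": "play_rows", "payload": {
  "targets": [
    {"x": 0.02,"y": 0.035,"z": -0.03,"wx": 0,"wy": 0,"wz": 0,"claw": 0.1},
    {"x": 0.02,"y": 0.03,"z": -0.03,"wx": 0,"wy": 0,"wz": 0,"claw": 0.1},
    {"x": 0,"y": 0,"z": 0,"wx": 0,"wy": 0,"wz": 0,"claw": 0.1},
    {"x": 0,"y": 0,"z": 0,"wx": 0,"wy": 0,"wz": 0,"claw": 0.1},
    {"x": 0,"y": 0,"z": 0,"wx": 0,"wy": 0,"wz": 0,"claw": 0.1}
  ]
}}

```text
time_s: 2.65
ee_pos: [0.5014, 0.3479, 0.2449]
tool_rot: [0.868, 0.496, -0.003, 0.001]
contact_force: [-0.5, -0.1, 0.7]
width: 0.547
```

```bash
python3 - <<'E'
from h import *
c=cap('wrist','w1'); w=cloud(c)
r=rect(w,(.50,.575,.37,.45),.03,.05); print(r); print(cv2.boxPoints(r[1]))
print(arm.sense()['ee_pos'])
E
```

```text
(1083, ((540.1005859375, 412.42388916015625), (39.22966003417969, 23.47104835510254), 58.93016815185547), np.float64(0.03825162117537462))
[[519.9258  401.6795 ]
 [540.02966 389.56653]
 [560.2754  423.16827]
 [540.1715  435.28125]]
[0.50162771 0.34767449 0.24546974]
```

View pics/w1.png

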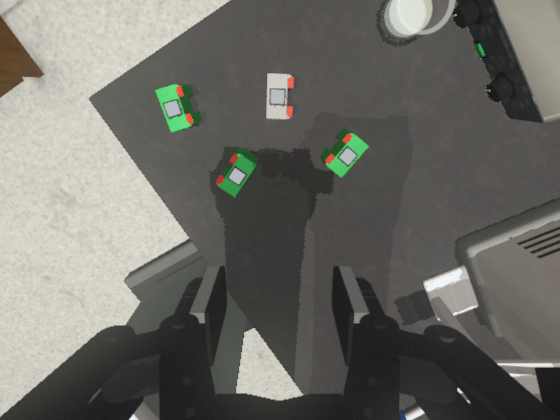

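Emit:
{"api": "play_rows", "payload": {
  "targets": [
    {"x": 0.019,"y": 0.032,"z": -0.02,"wx": 0,"wy": 0,"wz": -0.5,"claw": 0.1},
    {"x": 0.0195,"y": 0.0325,"z": -0.03,"wx": 0,"wy": 0,"wz": 0,"claw": 0.1},
    {"x": 0,"y": 0,"z": -0.04,"wx": 0,"wy": 0,"wz": 0,"claw": 0.1},
    {"x": 0,"y": 0,"z": -0.04,"wx": 0,"wy": 0,"wz": 0,"claw": 0.1},
    {"x": 0,"y": 0,"z": 0,"wx": 0,"wy": 0,"wz": 0,"claw": 0.1}
  ]
}}

```text
time_s: 3.2
ee_pos: [0.5468, 0.4086, 0.1229]
tool_rot: [0.873, 0.487, 0.006, 0.003]
contact_force: [-0.3, -1.3, -0.7]
width: 0.549
```

```bash
cat >> h.py <<'E'
def st():
    s=arm.sense(); r=R.from_quat(s['tool_rot']).as_matrix(); print('t',s['time_s'],'p',s['ee_pos'].round(4),'w',round(float(s['width']),3),'F',s['contact_force'].round(1)); print('toolx',r[:,0].round(4),'y',r[:,1].round(4),'z',r[:,2].round(4),'q',s['joint_positions'].round(2)); return s,r
E
python3 - <<'E'
from h import *
st()
c=cap('wrist','w2'); w=cloud(c)
r=rect(w,(.50,.575,.37,.45),.03,.05); print(r)
E
```

```text
t 3.2 p [0.5468 0.4086 0.1229] w 0.549 F [-0.3 -1.3 -0.7]
toolx [0.5249 0.8512 0.0076] y [ 0.8511 -0.5249  0.0114] z [ 1.370e-02  5.000e-04 -9.999e-01] q [-0.26  0.72 -0.73  1.53  0.53  1.08 -1.66]
(2020, ((540.2753295898438, 412.35302734375), (40.20977783203125, 24.04744529724121), 57.67145538330078), np.float64(0.03813060345566291))
```

View pics/w2.png

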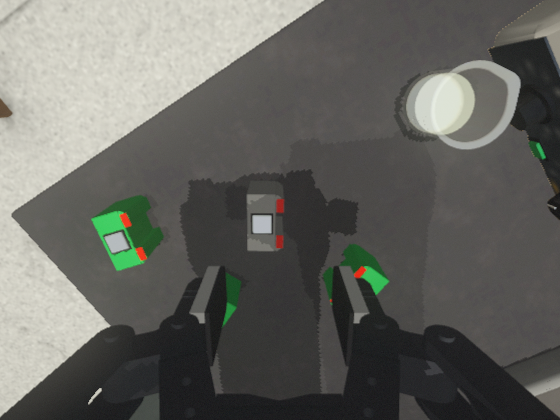

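Emit:
{"api": "play_rows", "payload": {
  "targets": [
    {"x": -0.0066,"y": 0.0038,"z": -0.01,"wx": 0,"wy": 0.8,"wz": 0,"claw": 0.1},
    {"x": 0,"y": 0,"z": -0.03,"wx": 0,"wy": 0,"wz": 0,"claw": 0.1},
    {"x": 0,"y": 0,"z": -0.02,"wx": 0,"wy": 0,"wz": 0,"claw": 0.1},
    {"x": 0,"y": 0,"z": 0,"wx": 0,"wy": 0,"wz": 0,"claw": 0.1},
    {"x": 0,"y": 0,"z": 0,"wx": 0,"wy": 0,"wz": 0,"claw": 0.1}
  ]
}}

```text
time_s: 3.75
ee_pos: [0.5459, 0.4164, 0.0798]
tool_rot: [0.874, 0.485, 0.01, -0.002]
contact_force: [-0.2, -0.2, -0.2]
width: 0.549
```

```bash
python3 - <<'E'
from h import *
st()
E
```

```text
t 3.75 p [0.5459 0.4164 0.0798] w 0.549 F [-0.2 -0.2 -0.2]
toolx [0.5292 0.8482 0.0205] y [ 0.8483 -0.5294  0.006 ] z [ 0.0159  0.0142 -0.9998] q [-0.28  0.77 -0.7   1.56  0.57  1.   -1.7 ]
```

Emit:
{"api": "play_rows", "payload": {
  "targets": [
    {"x": -0.0057,"y": -0.004,"z": 0,"wx": -0.8,"wy": 0.9,"wz": -0.2,"claw": 0.1},
    {"x": 0,"y": 0,"z": -0.01,"wx": 0,"wy": 0,"wz": 0,"claw": 0.1},
    {"x": 0,"y": 0,"z": -0.01,"wx": 0,"wy": 0,"wz": 0,"claw": 0.1},
    {"x": 0,"y": 0,"z": 0,"wx": 0,"wy": 0,"wz": 0,"claw": 0.1},
    {"x": 0,"y": 0,"z": 0,"wx": 0,"wy": 0,"wz": 0,"claw": 0.1}
  ]
}}

```text
time_s: 4.25
ee_pos: [0.5414, 0.4135, 0.0637]
tool_rot: [0.876, 0.483, 0.002, -0.0]
contact_force: [-0.8, 0.2, 0.1]
width: 0.551
```

```bash
python3 - <<'E'
from h import *
st()
E
```

```text
t 4.25 p [0.5414 0.4135 0.0637] w 0.551 F [-0.8  0.2  0.1]
toolx [0.5334 0.8459 0.0046] y [ 0.8459 -0.5334  0.0019] z [ 0.004   0.0029 -1.    ] q [-0.28  0.79 -0.69  1.57  0.57  0.99 -1.71]
```

Emit:
{"api": "play_rows", "payload": {
  "targets": [
    {"x": -0.001,"y": -0.001,"z": -0.012,"wx": 0,"wy": 0.2,"wz": 0.3,"claw": 0.1},
    {"x": 0,"y": 0,"z": -0.012,"wx": 0,"wy": 0,"wz": 0,"claw": 0.1},
    {"x": 0,"y": 0,"z": -0.012,"wx": 0,"wy": 0,"wz": 0,"claw": 0.1},
    {"x": 0,"y": 0,"z": -0.006,"wx": 0,"wy": 0,"wz": 0,"claw": 0.1},
    {"x": 0,"y": 0,"z": 0,"wx": 0,"wy": 0,"wz": 0,"claw": 0.1}
  ]
}}

```text
time_s: 4.75
ee_pos: [0.5397, 0.4118, 0.0166]
tool_rot: [0.874, 0.486, -0.0, -0.001]
contact_force: [0.1, 0.1, 0.4]
width: 0.549
```

```bash
python3 - <<'E'
from h import *
st()
E
```

```text
t 4.75 p [0.5397 0.4118 0.0166] w 0.549 F [0.1 0.1 0.4]
toolx [5.285e-01 8.489e-01 7.000e-04] y [ 0.8489 -0.5285 -0.0022] z [-0.0015  0.0018 -1.    ] q [-0.3   0.84 -0.66  1.59  0.61  0.93 -1.73]
```

Emit:
{"api": "play_rows", "payload": {
  "targets": [
    {"x": 0.0005,"y": 0.0005,"z": 0.006,"wx": 0,"wy": 0,"wz": 0,"claw": 0.1},
    {"x": 0,"y": 0,"z": 0,"wx": 0,"wy": 0,"wz": 0,"claw": -0.9},
    {"x": 0,"y": 0,"z": 0,"wx": 0,"wy": 0,"wz": 0,"claw": -0.9},
    {"x": 0,"y": 0,"z": 0,"wx": 0,"wy": 0,"wz": 0,"claw": -0.9},
    {"x": 0,"y": 0,"z": 0,"wx": 0,"wy": 0,"wz": 0,"claw": -0.9}
  ],
  "force": 40
}}

```text
time_s: 5.25
ee_pos: [0.5406, 0.4131, 0.0242]
tool_rot: [0.874, 0.486, 0.0, -0.001]
contact_force: [-1.2, 0.2, -1.5]
width: 0.276
```

Emit:
{"api": "play_rows", "payload": {
  "targets": [
    {"x": 0,"y": 0,"z": 0,"wx": 0,"wy": 0,"wz": 0,"claw": -0.9},
    {"x": 0,"y": 0,"z": 0,"wx": 0,"wy": 0,"wz": 0,"claw": -0.9},
    {"x": 0,"y": 0,"z": 0.01,"wx": 0,"wy": 0,"wz": 0,"claw": -0.9},
    {"x": 0,"y": 0,"z": 0.02,"wx": 0,"wy": 0,"wz": 0,"claw": -0.9},
    {"x": 0,"y": 0,"z": 0.03,"wx": 0,"wy": 0,"wz": 0,"claw": -0.9}
  ],
  "force": 40
}}

```text
time_s: 5.75
ee_pos: [0.5384, 0.4105, 0.0821]
tool_rot: [0.874, 0.486, -0.004, -0.001]
contact_force: [0.5, 0.6, -1.8]
width: 0.273
```

```bash
python3 - <<'E'
from h import *
st(); cap('wrist','w3')
E
```

```text
t 5.75 p [0.5384 0.4105 0.0821] w 0.273 F [ 0.5  0.6 -1.8]
toolx [ 0.528   0.8492 -0.0058] y [ 0.8492 -0.528  -0.0045] z [-0.0069 -0.0026 -1.    ] q [-0.27  0.77 -0.71  1.56  0.55  1.03 -1.69]
```

View pics/w3.png

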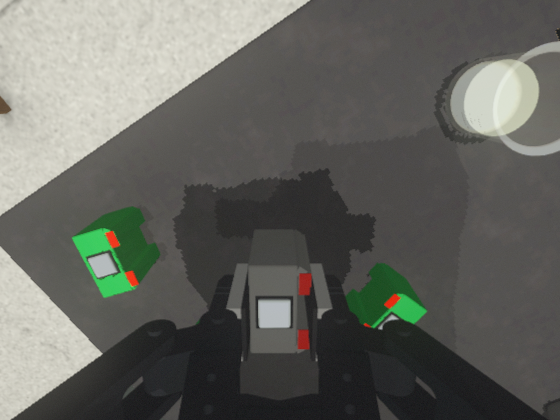

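Emit:
{"api": "play_rows", "payload": {
  "targets": [
    {"x": -0.002,"y": -0.002,"z": 0.04,"wx": 0,"wy": 0,"wz": 0,"claw": -0.9},
    {"x": -0.006,"y": -0.015,"z": 0.03,"wx": 0,"wy": 0,"wz": 8,"claw": -0.9},
    {"x": -0.006,"y": -0.015,"z": 0.03,"wx": 0,"wy": 0,"wz": 8,"claw": -0.9},
    {"x": -0.006,"y": -0.015,"z": 0.03,"wx": 0,"wy": 0,"wz": 8,"claw": -0.9},
    {"x": -0.006,"y": -0.015,"z": 0.03,"wx": 0,"wy": 0,"wz": 8,"claw": -0.9}
  ]
}}

```text
time_s: 6.3
ee_pos: [0.5114, 0.3508, 0.2552]
tool_rot: [0.698, 0.716, -0.0, -0.001]
contact_force: [-0.2, -0.6, -1.2]
width: 0.266
```

Emit:
{"api": "play_rows", "payload": {
  "targets": [
    {"x": -0.01,"y": -0.015,"z": 0.02,"wx": 0,"wy": 0,"wz": 8,"claw": -0.9},
    {"x": -0.01,"y": -0.015,"z": 0.02,"wx": 0,"wy": 0,"wz": 8,"claw": -0.9},
    {"x": -0.01,"y": -0.015,"z": 0.02,"wx": 0,"wy": 0,"wz": 8,"claw": -0.9},
    {"x": -0.01,"y": -0.015,"z": 0.01,"wx": 0,"wy": 0,"wz": 8,"claw": -0.9},
    {"x": -0.006,"y": -0.015,"z": 0.01,"wx": 0,"wy": 0,"wz": 8,"claw": -0.9}
  ]
}}

```text
time_s: 6.8
ee_pos: [0.4629, 0.2745, 0.3455]
tool_rot: [0.397, 0.918, 0.003, 0.003]
contact_force: [0.2, -1.0, -1.2]
width: 0.275
```

Emit:
{"api": "play_rows", "payload": {
  "targets": [
    {"x": -0.006,"y": -0.015,"z": 0,"wx": 0,"wy": 0,"wz": 8,"claw": -0.9},
    {"x": -0.006,"y": -0.015,"z": 0,"wx": 0,"wy": 0,"wz": 8,"claw": -0.9},
    {"x": 0,"y": -0.015,"z": 0,"wx": 0,"wy": 0,"wz": 8,"claw": -0.9},
    {"x": 0,"y": -0.01,"z": 0,"wx": 0,"wy": 0,"wz": 8,"claw": -0.9},
    {"x": 0,"y": -0.01,"z": 0,"wx": 0,"wy": 0,"wz": 4,"claw": -0.9}
  ]
}}

```text
time_s: 7.3
ee_pos: [0.4484, 0.2074, 0.3504]
tool_rot: [0.078, 0.997, 0.003, 0.006]
contact_force: [0.9, 0.5, -2.1]
width: 0.271
```

```bash
python3 - <<'E'
from h import *
st()
E
```

```text
t 7.3 p [0.4484 0.2074 0.3504] w 0.271 F [ 0.9  0.5 -2.1]
toolx [-0.9876  0.1564 -0.0108] y [0.1563 0.9877 0.0078] z [ 0.0119  0.006  -0.9999] q [ 0.57  0.4  -1.43  1.69  0.41  1.39  0.49]
```

```bash
cat >> h.py <<'E'
MO=np.array([.6109,.1120,.145]); PSI=-4.91
def chute():
    p=np.radians(PSI); a=np.radians(25)
    X=np.array([np.cos(a)*np.cos(p),np.cos(a)*np.sin(p),np.sin(a)]); Y=np.array([-np.sin(p),np.cos(p),0]); return np.stack([X,Y,np.cross(X,Y)],1)
def ch(x,y,z): return MO+chute()@np.array([x,y,z])/1000
def goto(p,Rt):
    s,r=st(); d=p-s['ee_pos']; rv=np.degrees((R.from_matrix(Rt)*R.from_matrix(r).inv()).as_rotvec()); print('shift',d.round(4),'turn',rv.round(2))
def RT():
    C=chute(); return np.stack([-C[:,0],C[:,1],-C[:,2]],1)
E
python3 - <<'E'
from h import *
print(ch(-45,0,24),ch(-45,0,100)); goto(ch(-45,0,110),RT())
E
```

```text
[0.56016019 0.11635886 0.14773357] [0.52815907 0.11910795 0.21661296]
t 7.3 p [0.4484 0.2074 0.3504] w 0.271 F [ 0.9  0.5 -2.1]
toolx [-0.9876  0.1564 -0.0108] y [0.1563 0.9877 0.0078] z [ 0.0119  0.006  -0.9999] q [ 0.57  0.4  -1.43  1.69  0.41  1.39  0.49]
shift [ 0.0755 -0.0879 -0.1247] turn [ -3.39 -24.15   3.92]
```

Emit:
{"api": "play_rows", "payload": {
  "targets": [
    {"x": 0.0,"y": -0.018,"z": -0.01,"wx": -0.8,"wy": -6,"wz": 1,"claw": -0.9},
    {"x": 0.0,"y": -0.018,"z": -0.01,"wx": -0.8,"wy": -6,"wz": 1,"claw": -0.9},
    {"x": 0.0,"y": -0.018,"z": -0.01,"wx": -0.8,"wy": -6,"wz": 1,"claw": -0.9},
    {"x": 0.0,"y": -0.018,"z": -0.01,"wx": -0.8,"wy": -6,"wz": 1,"claw": -0.9},
    {"x": 0,"y": 0,"z": 0,"wx": 0,"wy": 0,"wz": 0,"claw": -0.9}
  ]
}}

```text
time_s: 7.8
ee_pos: [0.4435, 0.1471, 0.3115]
tool_rot: [0.039, 0.983, -0.007, 0.182]
contact_force: [-0.1, -0.3, -0.5]
width: 0.27
```

```bash
python3 - <<'E'
from h import *
goto(ch(-45,0,110),RT()); c=cap('wrist','w4')
for p in [(0,0,0),(-75,19.5,8),(-75,-19.5,8),(0,13,51),(0,-13,51),(0,0,51)]: print(p,np.round(proj(c,ch(*p)),1))
E
```

```text
t 7.8 p [0.4435 0.1471 0.3115] w 0.27 F [-0.1 -0.3 -0.5]
toolx [-0.931   0.0747 -0.3573] y [7.970e-02 9.968e-01 6.000e-04] z [ 0.3562 -0.0279 -0.934 ] q [ 0.95 -0.21 -1.29  2.04 -0.06  0.82  1.16]
shift [ 0.0805 -0.0276 -0.0858] turn [-0.37 -4.05 -0.34]
(0, 0, 0) [259.1 264.6]
(-75, 19.5, 8) [277.4 198.9]
(-75, -19.5, 8) [238.9 198.7]
(0, 13, 51) [270.1 285.9]
(0, -13, 51) [242.7 285.8]
(0, 0, 51) [256.4 285.9]
```

View pics/w4.png

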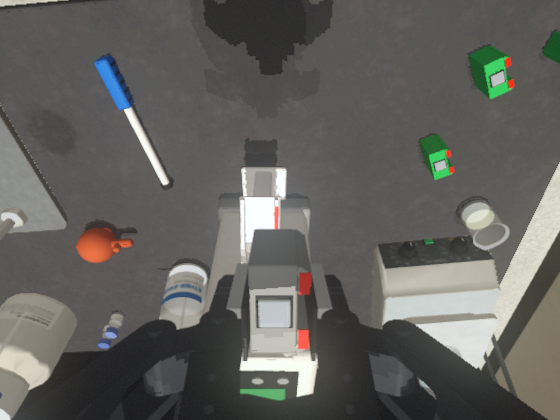

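```bash
python3 - <<'E'
from h import *
c=ld('w4'); crop('w4',200,120,330,250,5,'w4a'); w=cloud(c)
for u,v in [(264,165),(264,180),(264,210),(290,215),(113,80),(168,184)]: print(u,v,w[v,u].round(3))
a=Pz(c,105,60,.018);b=Pz(c,127,105,.018); print('handle',a,b); n=Pz(c,168,184,.009); print('nose',n)
E
```

```text
264 165 [ 0.576  0.116 -0.   ]
264 180 [0.576 0.118 0.035]
264 210 [0.557 0.122 0.118]
290 215 [0.635 0.147 0.037]
113 80 [ 0.444 -0.034  0.018]
168 184 [ 0.587 -0.014  0.014]
handle [ 0.42269616 -0.03440258  0.018     ] [ 0.47255769 -0.02849066  0.018     ]
nose [ 0.58990534 -0.01606313  0.009     ]
```

View pics/w4a.png

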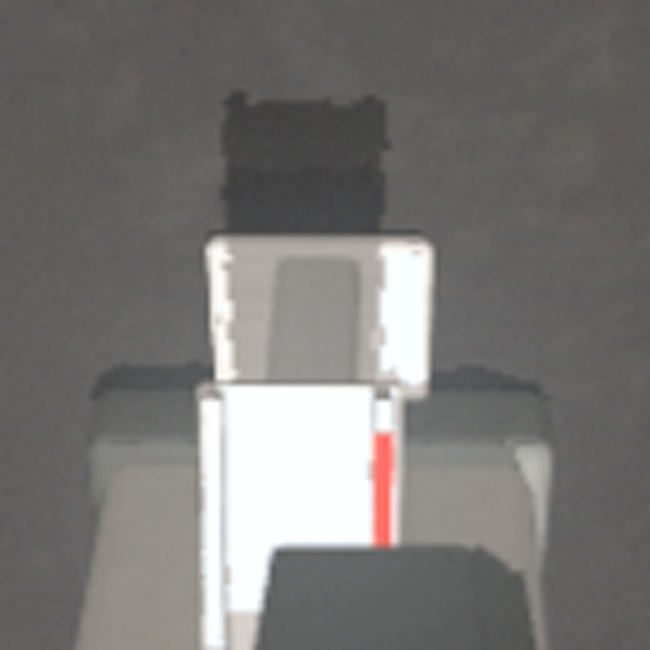

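```bash
python3 - <<'E'
from h import *
for f in ['w4','top0','w1']:
    c=ld(f); w=cloud(c); q=((w-MO)@chute())*1000
    m=(q[...,0]>-90)&(q[...,0]<5)&(abs(q[...,1])<35)&(q[...,2]>-12)&(q[...,2]<20)
    p=q[m]; print(f,len(p))
    for x0 in range(-90,0,10):
        k=(p[:,0]>=x0)&(p[:,0]<x0+10); a=p[k]
        if len(a)<4: continue
        print(x0,len(a),'y',a[:,1].min().round(1),a[:,1].max().round(1),'zmed',np.median(a[abs(a[:,1]-1)<10,2]).round(2))
    if len(p): print('xmin',p[:,0].min())
E
```

```text
w4 1686
-80 263 y -20.5 21.2 zmed -0.58
-70 376 y -20.5 21.3 zmed -0.27
-60 378 y -19.1 21.3 zmed -0.44
-50 326 y -20.0 21.4 zmed -0.4
-40 115 y -20.2 -6.3 zmed -0.49
-30 101 y -20.4 -8.4 zmed -0.29
-20 87 y -20.8 -9.7 zmed nan
-10 40 y -20.7 -11.9 zmed nan
xmin -75.91841915238761
top0 275
-80 20 y -20.4 17.3 zmed -1.09
-70 51 y -20.1 18.5 zmed -1.6
-60 38 y -19.6 18.8 zmed -2.04
-50 44 y -19.2 19.6 zmed -2.38
-40 51 y -21.0 22.1 zmed -1.18
-30 43 y -20.3 18.5 zmed -0.82
-20 22 y -20.2 18.3 zmed 0.88
-10 5 y -18.8 -16.5 zmed nan
xmin -75.69542013713044
w1 1106
-70 26 y -15.8 -9.0 zmed -0.16
-60 17 y -17.4 -13.2 zmed nan
-30 62 y 17.8 23.1 zmed nan
-20 281 y -6.2 24.4 zmed -0.32
-10 513 y -14.0 23.1 zmed -0.18
xmin -64.27333565117864
  return _methods._mean(a, axis=axis, dtype=dtype,
  ret = ret.dtype.type(ret / rcount)
```

```bash
sed -i 's/^MO=.*/MO=np.array([.6109,.1120,.145])+np.array([-.0004,.0004,-.0005])/' h.py; python3 - <<'E'
from h import *
goto(ch(-47,0,110),RT())
E
```

```text
Traceback (most recent call last):
  File "h.py", line 29, in ch
    def ch(x,y,z): return MO+chute()@np.array([x,y,z])/1000
                             ~~~~~^^
  File "h.py", line 27, in chute
    p=np.radians(PSI); a=np.radians(25)
                 ^^^
NameError: name 'PSI' is not defined
```

Emit:
{"api": "play_rows", "payload": {
  "targets": [
    {"x": 0.015,"y": -0.008,"z": 0,"wx": 0,"wy": -2,"wz": 0,"claw": -0.9},
    {"x": 0.02,"y": -0.008,"z": -0.01,"wx": 0,"wy": -2,"wz": 0,"claw": -0.9},
    {"x": 0.02,"y": -0.006,"z": -0.025,"wx": 0,"wy": 0,"wz": 0,"claw": -0.9},
    {"x": 0.015,"y": -0.004,"z": -0.025,"wx": 0,"wy": 0,"wz": 0,"claw": -0.9},
    {"x": 0,"y": 0,"z": 0,"wx": 0,"wy": 0,"wz": 0,"claw": -0.9}
  ]
}}

```text
time_s: 8.35
ee_pos: [0.5025, 0.1149, 0.2795]
tool_rot: [0.055, 0.976, -0.001, 0.211]
contact_force: [-0.2, -0.7, -0.8]
width: 0.272
```

```bash
python3 - <<'E'
from h import *
goto(ch(-47,0,50),RT())
E
```

```text
Traceback (most recent call last):
  File "h.py", line 29, in ch
    def ch(x,y,z): return MO+chute()@np.array([x,y,z])/1000
                             ~~~~~^^
  File "h.py", line 27, in chute
    p=np.radians(PSI); a=np.radians(25)
                 ^^^
NameError: name 'PSI' is not defined
```

```bash
sed -i 's/^MO=.*/&; PSI=-4.91/' h.py; python3 - <<'E'
from h import *
goto(ch(-46,0,55),RT())
E
```

```text
t 8.35 p [0.5025 0.1149 0.2795] w 0.272 F [-0.2 -0.7 -0.8]
toolx [-0.9045  0.1064 -0.4129] y [0.1075 0.994  0.0206] z [ 0.4126 -0.0258 -0.9105] q [ 0.88  0.11 -1.37  2.06  0.48  0.74  0.69]
shift [ 0.0433  0.0031 -0.1046] turn [-1.23 -0.49  1.26]
```

Emit:
{"api": "play_rows", "payload": {
  "targets": [
    {"x": 0.01,"y": 0.001,"z": -0.025,"wx": -0.6,"wy": -0.2,"wz": 0.6,"claw": -0.9},
    {"x": 0.01,"y": 0.001,"z": -0.025,"wx": -0.6,"wy": -0.2,"wz": 0.6,"claw": -0.9},
    {"x": 0.01,"y": 0.001,"z": -0.025,"wx": 0,"wy": 0,"wz": 0,"claw": -0.9},
    {"x": 0.008,"y": 0,"z": -0.02,"wx": 0,"wy": 0,"wz": 0,"claw": -0.9},
    {"x": 0,"y": 0,"z": 0,"wx": 0,"wy": 0,"wz": 0,"claw": -0.9}
  ]
}}

```text
time_s: 8.85
ee_pos: [0.5452, 0.1246, 0.1813]
tool_rot: [0.047, 0.977, -0.001, 0.209]
contact_force: [0.4, 0.4, -1.9]
width: 0.265
```

```bash
python3 - <<'E'
from h import *
goto(ch(-46,0,55),RT())
E
```

```text
t 8.85 p [0.5452 0.1246 0.1813] w 0.265 F [ 0.4  0.4 -1.9]
toolx [-0.9079  0.0907 -0.4092] y [0.0917 0.9956 0.0173] z [ 0.409  -0.0218 -0.9123] q [ 0.49  0.37 -1.08  2.1   0.94  0.69  0.27]
shift [ 0.0006 -0.0067 -0.0064] turn [-1.06 -0.75  0.34]
```

Emit:
{"api": "play_rows", "payload": {
  "targets": [
    {"x": 0.0006,"y": -0.0067,"z": -0.0064,"wx": -1.1,"wy": -0.8,"wz": 0.3,"claw": -0.9},
    {"x": 0,"y": 0,"z": 0,"wx": 0,"wy": 0,"wz": 0,"claw": -0.9},
    {"x": 0.0035,"y": 0,"z": -0.0075,"wx": 0,"wy": 0,"wz": 0,"claw": -0.9},
    {"x": 0,"y": 0,"z": 0,"wx": 0,"wy": 0,"wz": 0,"claw": -0.9},
    {"x": 0,"y": 0,"z": 0,"wx": 0,"wy": 0,"wz": 0,"claw": -0.9}
  ]
}}

```text
time_s: 9.35
ee_pos: [0.5512, 0.1238, 0.172]
tool_rot: [0.042, 0.975, -0.006, 0.217]
contact_force: [-0.1, 0.6, -1.4]
width: 0.27
```

```bash
python3 - <<'E'
from h import *
goto(ch(-46,0,25),RT()); c=cap('wrist','w5'); cap('side','s5'); crop('s5',200,150,340,260,5,'s5a')
E
```

```text
t 9.35 p [0.5512 0.1238 0.172 ] w 0.27 F [-0.1  0.6 -1.4]
toolx [-0.9022  0.0792 -0.4239] y [0.0844 0.9964 0.0063] z [ 0.4229 -0.0301 -0.9057] q [ 0.45  0.39 -1.05  2.11  1.01  0.69  0.22]
shift [ 0.0072 -0.0069 -0.0243] turn [-0.35  0.11 -0.07]
```

View pics/w5.png

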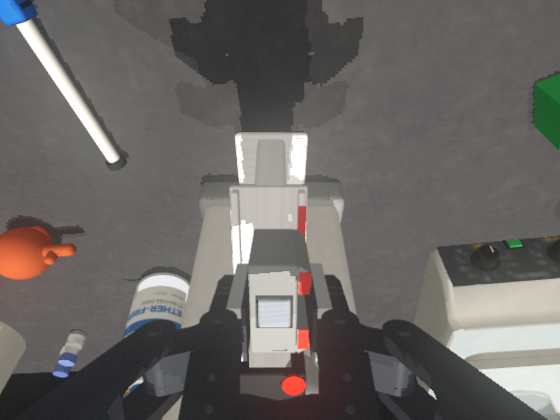

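View pics/s5a.png

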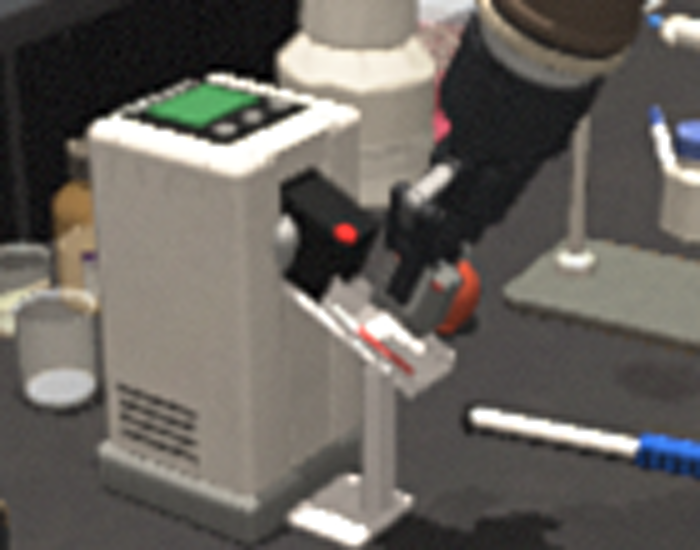

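Emit:
{"api": "play_rows", "payload": {
  "targets": [
    {"x": 0,"y": -0.007,"z": 0,"wx": 0,"wy": 0,"wz": 0,"claw": -0.9},
    {"x": 0,"y": 0,"z": 0,"wx": 0,"wy": 0,"wz": 0,"claw": -0.9},
    {"x": 0,"y": 0,"z": 0,"wx": 0,"wy": 0,"wz": 0,"claw": -0.9},
    {"x": 0,"y": 0,"z": 0,"wx": 0,"wy": 0,"wz": 0,"claw": -0.9},
    {"x": 0,"y": 0,"z": 0,"wx": 0,"wy": 0,"wz": 0,"claw": -0.9}
  ]
}}

```text
time_s: 9.95
ee_pos: [0.5512, 0.1149, 0.1724]
tool_rot: [0.043, 0.975, -0.007, 0.217]
contact_force: [0.1, 0.3, -1.1]
width: 0.27
```

```bash
python3 - <<'E'
from h import *
goto(ch(-46,0,25),RT())
E
```

```text
t 9.95 p [0.5512 0.1149 0.1724] w 0.27 F [ 0.1  0.3 -1.1]
toolx [-0.9019  0.0803 -0.4244] y [0.0861 0.9963 0.0054] z [ 0.4233 -0.0317 -0.9055] q [ 0.47  0.38 -1.05  2.12  1.    0.68  0.23]
shift [ 0.0073  0.002  -0.0247] turn [-0.3   0.14  0.03]
```

Emit:
{"api": "play_rows", "payload": {
  "targets": [
    {"x": 0.001,"y": 0.001,"z": -0.006,"wx": 0,"wy": 0,"wz": 0,"claw": -0.9},
    {"x": 0.002,"y": 0,"z": -0.006,"wx": 0,"wy": 0,"wz": 0,"claw": -0.9},
    {"x": 0.002,"y": 0,"z": -0.005,"wx": 0,"wy": 0,"wz": 0,"claw": -0.9},
    {"x": 0,"y": 0,"z": 0,"wx": 0,"wy": 0,"wz": 0,"claw": -0.9},
    {"x": 0,"y": 0,"z": 0,"wx": 0,"wy": 0,"wz": 0,"claw": -0.9}
  ]
}}

```text
time_s: 10.45
ee_pos: [0.5564, 0.1164, 0.1532]
tool_rot: [0.042, 0.975, -0.007, 0.217]
contact_force: [0.5, 0.2, -1.5]
width: 0.271
```

```bash
cat >> h.py <<'E'
def inch():
    s=arm.sense(); q=chute().T@(s['ee_pos']-MO)*1000; f=chute().T@s['contact_force']; print('chute TCP',q.round(2),'Fchute',f.round(2)); return q
E
python3 - <<'E'
from h import *
goto(ch(-45,0,25),RT()); inch()
E
```

```text
t 10.45 p [0.5564 0.1164 0.1532] w 0.271 F [ 0.5  0.2 -1.5]
toolx [-0.9024  0.0799 -0.4234] y [0.0856 0.9963 0.0056] z [ 0.4223 -0.0312 -0.9059] q [ 0.43  0.42 -1.01  2.13  1.07  0.66  0.17]
shift [ 0.0029  0.0004 -0.0051] turn [-0.31  0.08 -0.  ]
chute TCP [-45.48  -0.68  30.81] Fchute [-0.2   0.23 -1.53]
```

Emit:
{"api": "play_rows", "payload": {
  "targets": [
    {"x": 0.0013,"y": 0,"z": -0.0027,"wx": 0,"wy": 0,"wz": 0,"claw": -0.9},
    {"x": 0.0008,"y": 0,"z": -0.0018,"wx": 0,"wy": 0,"wz": 0,"claw": -0.9},
    {"x": 0,"y": 0,"z": 0,"wx": 0,"wy": 0,"wz": 0,"claw": -0.9},
    {"x": 0,"y": 0,"z": 0,"wx": 0,"wy": 0,"wz": 0,"claw": -0.9},
    {"x": 0,"y": 0,"z": 0,"wx": 0,"wy": 0,"wz": 0,"claw": -0.9}
  ]
}}

```text
time_s: 10.95
ee_pos: [0.5588, 0.1166, 0.1485]
tool_rot: [0.042, 0.975, -0.006, 0.217]
contact_force: [-0.4, -0.4, -1.5]
width: 0.272
```

```bash
python3 - <<'E'
from h import *
inch()
E
```

```text
chute TCP [-45.36  -0.26  25.58] Fchute [-0.94 -0.42 -1.26]
```

Emit:
{"api": "play_rows", "payload": {
  "targets": [
    {"x": 0.0005,"y": 0,"z": -0.0012,"wx": 0,"wy": 0,"wz": 0,"claw": -0.9},
    {"x": 0,"y": 0,"z": 0,"wx": 0,"wy": 0,"wz": 0,"claw": -0.9},
    {"x": 0,"y": 0,"z": 0,"wx": 0,"wy": 0,"wz": 0,"claw": -0.9},
    {"x": 0,"y": 0,"z": 0,"wx": 0,"wy": 0,"wz": 0,"claw": -0.9},
    {"x": 0,"y": 0,"z": 0,"wx": 0,"wy": 0,"wz": 0,"claw": -0.9}
  ]
}}

```text
time_s: 11.45
ee_pos: [0.5594, 0.1165, 0.1475]
tool_rot: [0.042, 0.975, -0.006, 0.217]
contact_force: [0.4, -0.7, -0.4]
width: 0.269
```

```bash
python3 - <<'E'
from h import *
inch()
E
```

```text
chute TCP [-45.17  -0.26  24.4 ] Fchute [ 0.26 -0.71 -0.57]
```

Emit:
{"api": "play_rows", "payload": {
  "targets": [
    {"x": 0.0003,"y": 0,"z": -0.0008,"wx": 0,"wy": 0,"wz": 0,"claw": -0.9},
    {"x": 0,"y": 0,"z": 0,"wx": 0,"wy": 0,"wz": 0,"claw": -0.9},
    {"x": 0,"y": 0,"z": 0,"wx": 0,"wy": 0,"wz": 0,"claw": -0.9},
    {"x": 0,"y": 0,"z": 0,"wx": 0,"wy": 0,"wz": 0,"claw": -0.9},
    {"x": 0,"y": 0,"z": 0,"wx": 0,"wy": 0,"wz": 0,"claw": -0.9}
  ]
}}

```text
time_s: 11.95
ee_pos: [0.5598, 0.1165, 0.1467]
tool_rot: [0.042, 0.975, -0.007, 0.217]
contact_force: [0.1, 0.2, -1.6]
width: 0.268
```

```bash
python3 - <<'E'
from h import *
inch()
E
```

```text
chute TCP [-45.23  -0.25  23.48] Fchute [-0.6   0.18 -1.43]
```

Not touching yet; lower on.

Emit:
{"api": "play_rows", "payload": {
  "targets": [
    {"x": 0.0005,"y": 0,"z": -0.001,"wx": 0,"wy": 0,"wz": 0,"claw": -0.9},
    {"x": 0,"y": 0,"z": 0,"wx": 0,"wy": 0,"wz": 0,"claw": -0.9},
    {"x": 0,"y": 0,"z": 0,"wx": 0,"wy": 0,"wz": 0,"claw": -0.9},
    {"x": 0,"y": 0,"z": 0,"wx": 0,"wy": 0,"wz": 0,"claw": -0.9},
    {"x": 0,"y": 0,"z": 0,"wx": 0,"wy": 0,"wz": 0,"claw": -0.9}
  ]
}}

```text
time_s: 12.45
ee_pos: [0.5599, 0.1167, 0.1468]
tool_rot: [0.042, 0.975, -0.007, 0.218]
contact_force: [0.0, -0.4, -1.4]
width: 0.268
```

```bash
python3 - <<'E'
from h import *
inch(); c=cap('wrist','w6'); crop('w6',200,180,340,400,2.6,'w6a')
E
```

```text
chute TCP [-4.502e+01 -3.000e-02  2.358e+01] Fchute [-0.54 -0.38 -1.34]
```

View pics/w6a.png

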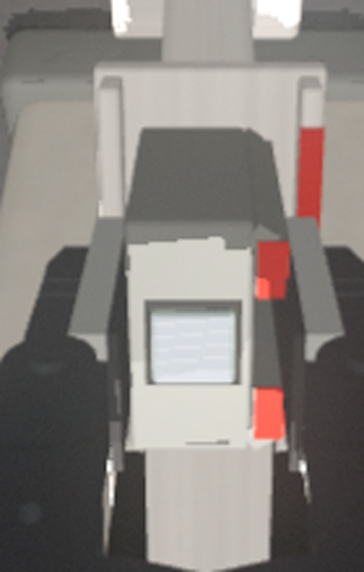

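```bash
python3 - <<'E'
from h import *
c=ld('w6')
for dz in [0,1,2,3]:
  for y in (-12,12):
    u,v=proj(c,ch(-65.8,y,dz)); print(dz,y,((u-200)*2.6).round(1),((v-180)*2.6).round(1))
w=cloud(c); q=((w-MO)@chute())*1000
# top face z median
m=(abs(q[...,1])<11)&(q[...,0]>-66)&(q[...,0]<-24)&(q[...,2]>30)&(q[...,2]<45); print('top z',np.percentile(q[m][:,2],[10,50,90]),'x',np.percentile(q[m][:,0],[1,99]),len(q[m]))
m=(abs(q[...,1])<10)&(q[...,0]>-74)&(q[...,0]<-68)&(abs(q[...,2])<5); print('floor z',np.percentile(q[m][:,2],[10,50,90]))
E
```

```text
0 -12 140.4 115.2
0 12 272.9 115.0
1 -12 140.0 117.2
1 12 273.3 117.0
2 -12 139.7 119.2
2 12 273.8 119.0
3 -12 139.3 121.3
3 12 274.2 121.0
top z [36.27189677 38.29526975 40.08628902] x [-64.63812355 -25.19652338] 5267
floor z [-0.80506373  0.00472937  0.74103201]
```

Emit:
{"api": "play_rows", "payload": {
  "targets": [
    {"x": 0.0006,"y": 0,"z": -0.0015,"wx": 0,"wy": 0,"wz": 0,"claw": -0.9},
    {"x": 0,"y": 0,"z": 0,"wx": 0,"wy": 0,"wz": 0,"claw": -0.9},
    {"x": 0,"y": 0,"z": 0,"wx": 0,"wy": 0,"wz": 0,"claw": -0.9},
    {"x": 0,"y": 0,"z": 0,"wx": 0,"wy": 0,"wz": 0,"claw": -0.9},
    {"x": 0,"y": 0,"z": 0,"wx": 0,"wy": 0,"wz": 0,"claw": -0.9}
  ]
}}

```text
time_s: 13.0
ee_pos: [0.5603, 0.1169, 0.1467]
tool_rot: [0.042, 0.975, -0.008, 0.219]
contact_force: [0.1, -0.6, -0.5]
width: 0.27
```

```bash
python3 - <<'E'
from h import *
inch()
E
```

```text
chute TCP [-44.74   0.22  23.33] Fchute [-0.08 -0.62 -0.56]
```

Emit:
{"api": "play_rows", "payload": {
  "targets": [
    {"x": 0,"y": 0,"z": 0,"wx": 0,"wy": 0,"wz": 0,"claw": -0.3},
    {"x": 0,"y": 0,"z": 0,"wx": 0,"wy": 0,"wz": 0,"claw": -0.1},
    {"x": 0,"y": 0,"z": 0,"wx": 0,"wy": 0,"wz": 0,"claw": 0},
    {"x": 0,"y": 0,"z": 0,"wx": 0,"wy": 0,"wz": 0,"claw": 0},
    {"x": 0,"y": 0,"z": 0,"wx": 0,"wy": 0,"wz": 0,"claw": 0}
  ]
}}

```text
time_s: 13.5
ee_pos: [0.5609, 0.117, 0.1468]
tool_rot: [0.042, 0.975, -0.008, 0.219]
contact_force: [-0.8, 0.5, -0.2]
width: 0.495
```

```bash
python3 - <<'E'
from h import *
st();inch(); c=cap('wrist','w7'); crop('w7',180,150,360,400,2.3,'w7a')
E
```

```text
t 13.5 p [0.5609 0.117  0.1468] w 0.495 F [-0.8  0.5 -0.2]
toolx [-0.9006  0.0785 -0.4276] y [0.0856 0.9963 0.0026] z [ 0.4262 -0.0342 -0.904 ] q [ 0.4   0.43 -0.99  2.13  1.11  0.66  0.14]
chute TCP [-44.19   0.36  23.11] Fchute [-0.8   0.43  0.18]
```

View pics/w7a.png

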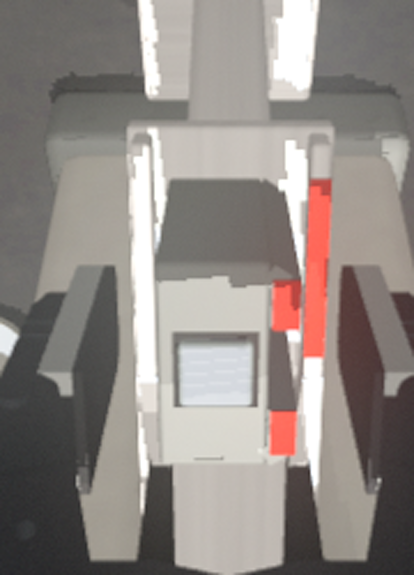

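Emit:
{"api": "play_rows", "payload": {
  "targets": [
    {"x": -0.008,"y": 0.001,"z": 0.018,"wx": 0,"wy": 0,"wz": 0,"claw": 0},
    {"x": -0.012,"y": 0.001,"z": 0.026,"wx": 0,"wy": 0,"wz": 0,"claw": 0},
    {"x": -0.014,"y": 0.001,"z": 0.03,"wx": 0,"wy": 0,"wz": 0,"claw": 0},
    {"x": -0.014,"y": 0.001,"z": 0.03,"wx": 0,"wy": 0,"wz": 0,"claw": 0},
    {"x": -0.014,"y": 0,"z": 0.02,"wx": 0,"wy": 0,"wz": 0,"claw": 0}
  ]
}}

```text
time_s: 14.05
ee_pos: [0.4958, 0.1219, 0.2701]
tool_rot: [0.041, 0.976, -0.008, 0.215]
contact_force: [-0.4, -1.4, 2.1]
width: 0.499
```

```bash
python3 - <<'E'
from h import *
st();inch(); c=cap('wrist','w8'); w=cloud(c)
q=((w-MO)@chute())*1000
m=(abs(q[...,1])<16)&(q[...,0]>-76)&(q[...,0]<-4)&(q[...,2]>34)&(q[...,2]<44); p=q[m]; r=cv2.minAreaRect(p[:,:2].astype(np.float32)); print(r,np.median(p[:,2]))
for s in ['x']:
  m=(w[...,0]>.40)&(w[...,0]<.61)&(w[...,1]>-.08)&(w[...,1]<.02)&(w[...,2]>.007)&(w[...,2]<.03); r=cv2.minAreaRect((w[m][:,:2]*1000).astype(np.float32)); print(m.sum(),r)
E
```

```text
t 14.05 p [0.4958 0.1219 0.2701] w 0.499 F [-0.4 -1.4  2.1]
toolx [-0.9045  0.0769 -0.4194] y [0.0833 0.9965 0.003 ] z [ 0.4182 -0.0323 -0.9078] q [ 0.84  0.11 -1.35  2.09  0.52  0.72  0.65]
chute TCP [-51.22  -0.36 162.45] Fchute [ 0.67 -1.4   2.02]
((-44.80488586425781, -0.5297136306762695), (39.691650390625, 23.967727661132812), 0.3765439987182617) 38.181301154080636
2408 ((511.0229797363281, -28.978923797607422), (165.6400146484375, 16.78360939025879), 7.490323543548584)
```

View pics/w8.png

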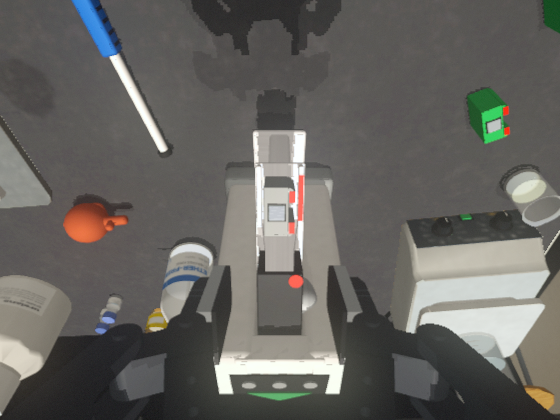

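Emit:
{"api": "play_rows", "payload": {
  "targets": [
    {"x": -0.015,"y": -0.02,"z": 0,"wx": 0.5,"wy": 5,"wz": 2.5,"claw": 0},
    {"x": -0.015,"y": -0.03,"z": -0.01,"wx": 0.5,"wy": 5,"wz": 2.5,"claw": 0},
    {"x": -0.012,"y": -0.035,"z": -0.02,"wx": 0.5,"wy": 5,"wz": 2.5,"claw": 0},
    {"x": 0,"y": -0.035,"z": -0.02,"wx": 0.5,"wy": 5,"wz": 2.5,"claw": 0},
    {"x": 0,"y": -0.035,"z": -0.02,"wx": 0,"wy": 5,"wz": 2.5,"claw": 0}
  ]
}}

```text
time_s: 14.6
ee_pos: [0.4546, -0.031, 0.2042]
tool_rot: [-0.066, 0.998, 0.017, 0.006]
contact_force: [1.2, 0.4, 1.3]
width: 0.496
```

```bash
cat >> h.py <<'E'
def Rstk(y):
    y=np.radians(y); tx=-np.array([np.cos(y),np.sin(y),0]); tz=np.array([0,0,-1.]); return np.stack([tx,np.cross(tz,tx),tz],1)
E
python3 - <<'E'
from h import *
goto(np.array([.4493,-.037,.15]),Rstk(7.5)); c=cap('wrist','w9')
E
```

```text
t 14.6 p [ 0.4546 -0.031   0.2042] w 0.496 F [1.2 0.4 1.3]
toolx [-0.9912 -0.132  -0.0134] y [-0.1324  0.9906  0.0336] z [ 0.0088  0.0351 -0.9993] q [ 1.    0.41 -1.25  1.98  0.42  1.04  1.27]
shift [-0.0053 -0.006  -0.0542] turn [-2.01  0.51 -0.1 ]
```

View pics/w9.png

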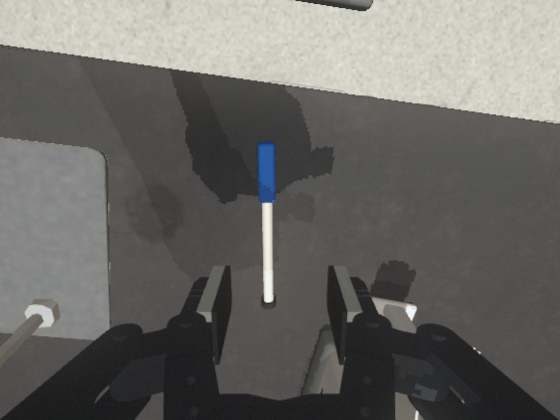

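```bash
python3 - <<'E'
from h import *
c=ld('w9'); w=cloud(c); f=c['frame'].astype(int)
m=(f[...,2]>f[...,0]+40)&(w[...,2]>.012)&(w[...,2]<.03)&(w[...,0]>.38)&(w[...,0]<.5)
r=cv2.minAreaRect((w[m][:,:2]*1000).astype(np.float32)); print(m.sum(),r,np.median(w[m][:,2]))
m2=(w[...,2]>.006)&(w[...,2]<.03)&(w[...,0]>.38)&(w[...,0]<.62)&(abs(w[...,1]+.03)<.03)
r=cv2.minAreaRect((w[m2][:,:2]*1000).astype(np.float32)); print(m2.sum(),r,cv2.boxPoints(r))
h=w[m].mean(0); 
m3=m2&(f.min(-1)>130); print('rod mean',w[m3].mean(0),'h',h, 'yaw',np.degrees(np.arctan2(*(w[m3].mean(0)-h)[[1,0]])))
E
```

```text
1013 ((449.55712890625, -38.148231506347656), (55.96431350708008, 15.443331718444824), 7.325854301452637) 0.01763573359211551
2137 ((507.69989013671875, -30.26148796081543), (173.2895050048828, 16.005128860473633), 7.795954704284668) [[420.77045  -34.08587 ]
 [422.94147  -49.94307 ]
 [594.62933  -26.437107]
 [592.4583   -10.579906]]
rod mean [ 0.53033193 -0.02670296  0.01288724] h [ 0.44818575 -0.0380281   0.01751827] yaw 7.849641559719273
```

Emit:
{"api": "play_rows", "payload": {
  "targets": [
    {"x": -0.0025,"y": -0.0035,"z": -0.02,"wx": -1,"wy": 0.3,"wz": 0.1,"claw": 0},
    {"x": -0.0025,"y": -0.0036,"z": -0.03,"wx": -1,"wy": 0.3,"wz": 0.1,"claw": 0},
    {"x": 0,"y": 0,"z": -0.03,"wx": 0,"wy": 0,"wz": 0,"claw": 0},
    {"x": 0,"y": 0,"z": -0.03,"wx": 0,"wy": 0,"wz": 0,"claw": 0},
    {"x": 0,"y": 0,"z": 0,"wx": 0,"wy": 0,"wz": 0,"claw": 0}
  ]
}}

```text
time_s: 15.15
ee_pos: [0.4497, -0.0474, 0.0811]
tool_rot: [-0.062, 0.998, 0.004, -0.009]
contact_force: [-0.8, 0.3, -0.0]
width: 0.498
```

```bash
python3 - <<'E'
from h import *
goto(np.array([.4496,-.0381,.014]),Rstk(7.7))
E
```

```text
t 15.15 p [ 0.4497 -0.0474  0.0811] w 0.498 F [-0.8  0.3 -0. ]
toolx [-0.9922 -0.1235  0.0178] y [-0.1234  0.9923  0.0091] z [-0.0187  0.0068 -0.9998] q [ 0.81  0.58 -1.03  2.1   0.65  0.86  1.08]
shift [-0.0001  0.0093 -0.0671] turn [-0.39 -1.08  0.61]
```

Emit:
{"api": "play_rows", "payload": {
  "targets": [
    {"x": 0,"y": 0.009,"z": -0.005,"wx": -0.4,"wy": -1.1,"wz": 0.6,"claw": 0},
    {"x": 0,"y": 0,"z": -0.012,"wx": 0,"wy": 0,"wz": 0,"claw": 0},
    {"x": 0,"y": 0,"z": -0.012,"wx": 0,"wy": 0,"wz": 0,"claw": 0},
    {"x": 0,"y": 0,"z": 0,"wx": 0,"wy": 0,"wz": 0,"claw": 0},
    {"x": 0,"y": 0,"z": 0,"wx": 0,"wy": 0,"wz": 0,"claw": 0}
  ]
}}

```text
time_s: 15.65
ee_pos: [0.4518, -0.0383, 0.0529]
tool_rot: [-0.067, 0.998, -0.001, 0.001]
contact_force: [0.2, -0.8, 0.2]
width: 0.498
```

```bash
python3 - <<'E'
from h import *
goto(np.array([.4496,-.0381,.014]),Rstk(7.7))
E
```

```text
t 15.65 p [ 0.4518 -0.0383  0.0529] w 0.498 F [ 0.2 -0.8  0.2]
toolx [-0.991  -0.1337 -0.0027] y [-0.1337  0.991  -0.0019] z [ 0.0029 -0.0015 -1.    ] q [ 0.75  0.6  -0.98  2.13  0.73  0.79  1.  ]
shift [-0.0022  0.0002 -0.0389] turn [0.08 0.17 0.02]
```

Emit:
{"api": "play_rows", "payload": {
  "targets": [
    {"x": -0.002,"y": 0,"z": -0.008,"wx": 0,"wy": 0.1,"wz": 0,"claw": 0},
    {"x": 0,"y": 0.001,"z": -0.01,"wx": 0,"wy": 0,"wz": 0,"claw": 0},
    {"x": 0,"y": 0.001,"z": -0.01,"wx": 0,"wy": 0,"wz": 0,"claw": 0},
    {"x": 0,"y": 0,"z": 0,"wx": 0,"wy": 0,"wz": 0,"claw": 0},
    {"x": 0,"y": 0,"z": 0,"wx": 0,"wy": 0,"wz": 0,"claw": 0}
  ]
}}

```text
time_s: 16.15
ee_pos: [0.4502, -0.037, 0.0229]
tool_rot: [-0.066, 0.998, -0.001, 0.001]
contact_force: [0.0, 0.2, -0.7]
width: 0.497
```

```bash
python3 - <<'E'
from h import *
goto(np.array([.4496,-.0381,.013]),Rstk(7.7))
E
```

```text
t 16.15 p [ 0.4502 -0.037   0.0229] w 0.497 F [ 0.   0.2 -0.7]
toolx [-0.9913 -0.1319 -0.0014] y [-0.1319  0.9913 -0.0021] z [ 0.0016 -0.0019 -1.    ] q [ 0.7   0.65 -0.92  2.15  0.8   0.74  0.94]
shift [-0.0006 -0.0011 -0.0099] turn [0.11 0.09 0.12]
```

Emit:
{"api": "play_rows", "payload": {
  "targets": [
    {"x": 0,"y": -0.001,"z": -0.009,"wx": 0,"wy": 0,"wz": 0,"claw": 0},
    {"x": 0,"y": 0,"z": 0,"wx": 0,"wy": 0,"wz": 0,"claw": 0},
    {"x": 0,"y": 0,"z": 0,"wx": 0,"wy": 0,"wz": 0,"claw": -1},
    {"x": 0,"y": 0,"z": 0,"wx": 0,"wy": 0,"wz": 0,"claw": -1},
    {"x": 0,"y": 0,"z": 0,"wx": 0,"wy": 0,"wz": 0,"claw": -1}
  ],
  "force": 80
}}

```text
time_s: 16.65
ee_pos: [0.4504, -0.0379, 0.0136]
tool_rot: [-0.066, 0.998, -0.001, 0.001]
contact_force: [-1.7, 0.4, 0.6]
width: 0.165
```

Emit:
{"api": "play_rows", "payload": {
  "targets": [
    {"x": 0,"y": 0,"z": 0,"wx": 0,"wy": 0,"wz": 0,"claw": -1},
    {"x": 0,"y": 0,"z": 0,"wx": 0,"wy": 0,"wz": 0,"claw": -1},
    {"x": 0,"y": 0,"z": 0,"wx": 0,"wy": 0,"wz": 0,"claw": -1},
    {"x": 0,"y": 0,"z": 0,"wx": 0,"wy": 0,"wz": 0,"claw": -1},
    {"x": 0,"y": 0,"z": 0,"wx": 0,"wy": 0,"wz": 0,"claw": -1}
  ],
  "force": 80
}}

```text
time_s: 17.15
ee_pos: [0.4505, -0.0382, 0.0137]
tool_rot: [-0.066, 0.998, -0.001, 0.001]
contact_force: [0.0, 0.2, -1.6]
width: 0.159
```

```bash
python3 - <<'E'
from h import *
st()
E
```

```text
t 17.15 p [ 0.4505 -0.0382  0.0137] w 0.159 F [ 0.   0.2 -1.6]
toolx [-0.9913 -0.1317 -0.0019] y [-0.1317  0.9913 -0.0025] z [ 0.0022 -0.0022 -1.    ] q [ 0.69  0.66 -0.9   2.15  0.82  0.72  0.92]
```

Emit:
{"api": "play_rows", "payload": {
  "targets": [
    {"x": 0,"y": 0,"z": 0.015,"wx": 0,"wy": 0,"wz": 0,"claw": -1},
    {"x": 0,"y": 0,"z": 0.03,"wx": 0,"wy": 0,"wz": 0,"claw": -1},
    {"x": 0,"y": 0,"z": 0.03,"wx": 0,"wy": 0,"wz": 0,"claw": -1},
    {"x": 0,"y": 0,"z": 0.03,"wx": 0,"wy": 0,"wz": 0,"claw": -1},
    {"x": 0,"y": 0,"z": 0,"wx": 0,"wy": 0,"wz": 0,"claw": -1}
  ]
}}

```text
time_s: 17.65
ee_pos: [0.4489, -0.0373, 0.1212]
tool_rot: [-0.067, 0.998, -0.0, -0.001]
contact_force: [-0.3, 0.2, -1.4]
width: 0.162
```

```bash
python3 - <<'E'
from h import *
goto(ch(-235,0,81),RT()); cap('wrist','w10');
E
```

```text
t 17.65 p [ 0.4489 -0.0373  0.1212] w 0.162 F [-0.3  0.2 -1.4]
toolx [-0.9911 -0.1335  0.0016] y [-1.335e-01  9.911e-01 -4.000e-04] z [-1.5e-03 -7.0e-04 -1.0e+00] q [ 0.86  0.51 -1.1   2.08  0.58  0.91  1.13]
shift [-0.0847  0.1708 -0.0026] turn [  0.63 -25.13 -12.37]
```

View pics/w10.png

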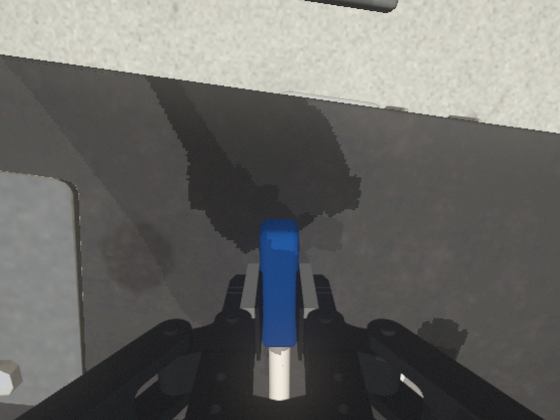

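Emit:
{"api": "play_rows", "payload": {
  "targets": [
    {"x": -0.022,"y": 0,"z": 0.005,"wx": 0,"wy": -5,"wz": -2.5,"claw": -1},
    {"x": -0.022,"y": 0,"z": 0.005,"wx": 0,"wy": -5,"wz": -2.5,"claw": -1},
    {"x": -0.022,"y": 0.01,"z": 0,"wx": 0.2,"wy": -5,"wz": -2.5,"claw": -1},
    {"x": -0.018,"y": 0.03,"z": 0,"wx": 0.2,"wy": -5,"wz": -2.5,"claw": -1},
    {"x": 0,"y": 0.03,"z": 0,"wx": 0.2,"wy": -5,"wz": -2.5,"claw": -1}
  ]
}}

```text
time_s: 18.2
ee_pos: [0.3612, 0.012, 0.1253]
tool_rot: [0.036, 0.982, -0.01, 0.187]
contact_force: [0.8, -1.6, -0.6]
width: 0.161
```

```bash
python3 - <<'E'
from h import *
goto(ch(-235,0,81),RT())
E
```

```text
t 18.2 p [0.3612 0.012  0.1253] w 0.161 F [ 0.8 -1.6 -0.6]
toolx [-0.9278  0.0661 -0.3671] y [ 0.0734  0.9973 -0.006 ] z [ 0.3657 -0.0325 -0.9302] q [ 1.12  0.06 -1.37  2.53  0.62  0.3   0.7 ]
shift [ 0.003   0.1216 -0.0067] turn [ 0.07 -3.48 -0.69]
```

Emit:
{"api": "play_rows", "payload": {
  "targets": [
    {"x": 0.003,"y": 0.025,"z": 0.002,"wx": 0,"wy": -0.5,"wz": 0,"claw": -1},
    {"x": 0.003,"y": 0.025,"z": 0,"wx": 0,"wy": -0.5,"wz": -0.3,"claw": -1},
    {"x": 0.003,"y": 0.025,"z": 0,"wx": 0,"wy": -1,"wz": -0.3,"claw": -1},
    {"x": 0.003,"y": 0.025,"z": 0,"wx": 0,"wy": -1,"wz": 0,"claw": -1},
    {"x": 0,"y": 0.015,"z": 0,"wx": 0,"wy": -0.5,"wz": 0,"claw": -1}
  ]
}}

```text
time_s: 18.7
ee_pos: [0.3689, 0.1204, 0.1246]
tool_rot: [0.047, 0.975, -0.013, 0.216]
contact_force: [0.2, -0.4, -2.1]
width: 0.158
```

```bash
python3 - <<'E'
from h import *
goto(ch(-229,0,81),RT());inch();cap('side','s11'); crop('s11',190,140,370,280,4,'s11a')
E
```

```text
t 18.7 p [0.3689 0.1204 0.1246] w 0.158 F [ 0.2 -0.4 -2.1]
toolx [-0.9018  0.0866 -0.4234] y [ 0.0981  0.9952 -0.0055] z [ 0.4209 -0.0465 -0.9059] q [ 0.47  0.19 -1.24  2.49  1.11  0.56 -0.22]
shift [ 0.0007  0.0127 -0.0035] turn [0.32 0.02 0.72]
chute TCP [-227.13  -12.67   84.01] Fchute [-0.65 -0.37 -2.01]
```

View pics/s11a.png

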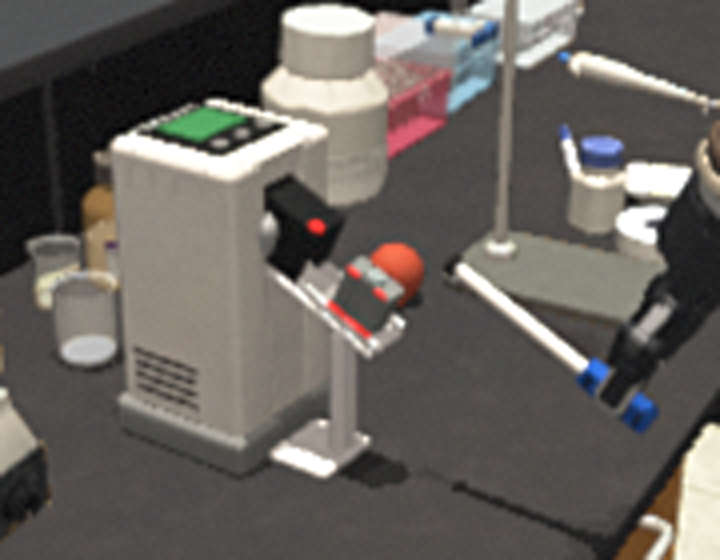

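Emit:
{"api": "play_rows", "payload": {
  "targets": [
    {"x": 0,"y": 0.0125,"z": 0,"wx": 0.3,"wy": 0,"wz": 0.7,"claw": -1},
    {"x": 0.004,"y": 0,"z": -0.01,"wx": 0,"wy": 0,"wz": 0,"claw": -1},
    {"x": 0.004,"y": 0,"z": -0.01,"wx": 0,"wy": 0,"wz": 0,"claw": -1},
    {"x": 0.004,"y": 0,"z": -0.01,"wx": 0,"wy": 0,"wz": 0,"claw": -1},
    {"x": 0,"y": 0,"z": 0,"wx": 0,"wy": 0,"wz": 0,"claw": -1}
  ]
}}

```text
time_s: 19.25
ee_pos: [0.3771, 0.1354, 0.0895]
tool_rot: [0.038, 0.977, -0.007, 0.211]
contact_force: [-1.3, 0.1, -1.4]
width: 0.163
```

```bash
python3 - <<'E'
from h import *
goto(ch(-227,0,22),RT());inch()
E
```

```text
t 19.25 p [0.3771 0.1354 0.0895] w 0.163 F [-1.3  0.1 -1.4]
toolx [-0.9078  0.0704 -0.4134] y [0.0765 0.9971 0.0017] z [ 0.4123 -0.0301 -0.9105] q [ 0.3   0.34 -1.14  2.5   1.35  0.64 -0.46]
shift [ 0.0192 -0.0046 -0.021 ] turn [-0.14 -0.57 -0.52]
chute TCP [-235.82    2.91   49.29] Fchute [-1.77  0.01 -0.77]
```

Emit:
{"api": "play_rows", "payload": {
  "targets": [
    {"x": 0.006,"y": -0.003,"z": -0.005,"wx": 0,"wy": -0.5,"wz": -0.5,"claw": -1},
    {"x": 0.006,"y": 0,"z": -0.008,"wx": 0,"wy": 0,"wz": 0,"claw": -1},
    {"x": 0.005,"y": 0,"z": -0.007,"wx": 0,"wy": 0,"wz": 0,"claw": -1},
    {"x": 0,"y": 0,"z": 0,"wx": 0,"wy": 0,"wz": 0,"claw": -1},
    {"x": 0,"y": 0,"z": 0,"wx": 0,"wy": 0,"wz": 0,"claw": -1}
  ]
}}

```text
time_s: 19.75
ee_pos: [0.3909, 0.1304, 0.0674]
tool_rot: [0.041, 0.976, -0.008, 0.212]
contact_force: [0.9, -0.4, -0.2]
width: 0.159
```

```bash
python3 - <<'E'
from h import *
goto(ch(-222,0,22),RT());inch();c=cap('side','s12'); crop('s12',190,140,370,280,4,'s12a')
for p in [(-76,0,17),(-75,19.5,8),(-75,-19.5,8)]: print(p,[round((a-b)*4) for a,b in zip(proj(c,ch(*p)),(190,140))])
q=inch(); print([round((a-b)*4) for a,b in zip(proj(c,ch(q[0]+144,q[1],q[2]-4.7)),(190,140))])
E
```

```text
t 19.75 p [0.3909 0.1304 0.0674] w 0.159 F [ 0.9 -0.4 -0.2]
toolx [-0.9072  0.0766 -0.4137] y [8.380e-02 9.965e-01 8.000e-04] z [ 0.4124 -0.0339 -0.9104] q [ 0.26  0.43 -1.08  2.5   1.48  0.68 -0.56]
shift [0.0098 0.     0.0032] turn [-0.1  -0.55 -0.11]
chute TCP [-232.23   -0.89   23.23] Fchute [ 0.75 -0.35 -0.54]
(-76, 0, 17) [398, 327]
(-75, 19.5, 8) [377, 345]
(-75, -19.5, 8) [407, 324]
chute TCP [-232.07   -0.93   23.31] Fchute [-0.74 -0.5  -1.97]
[412, 335]
```

View pics/s12a.png

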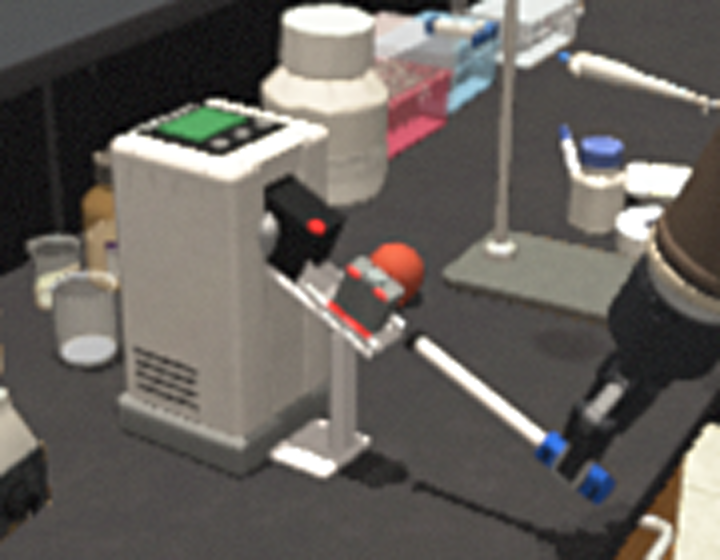

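Emit:
{"api": "play_rows", "payload": {
  "targets": [
    {"x": 0.0045,"y": 0,"z": 0.0026,"wx": 0,"wy": -0.5,"wz": 0,"claw": -1},
    {"x": 0.0045,"y": -0.0002,"z": 0.0021,"wx": 0,"wy": 0,"wz": 0,"claw": -1},
    {"x": 0.0036,"y": -0.0003,"z": 0.0017,"wx": 0,"wy": 0,"wz": 0,"claw": -1},
    {"x": 0,"y": 0,"z": 0,"wx": 0,"wy": 0,"wz": 0,"claw": -1},
    {"x": 0,"y": 0,"z": 0,"wx": 0,"wy": 0,"wz": 0,"claw": -1}
  ]
}}

```text
time_s: 20.3
ee_pos: [0.4051, 0.1295, 0.0761]
tool_rot: [0.041, 0.975, -0.008, 0.218]
contact_force: [-0.7, 0.1, -1.3]
width: 0.159
```

```bash
python3 - <<'E'
from h import *
goto(ch(-210,0,23),RT());inch()
E
```

```text
t 20.3 p [0.4051 0.1295 0.0761] w 0.159 F [-0.7  0.1 -1.3]
toolx [-0.9019  0.0766 -0.425 ] y [0.084  0.9965 0.0014] z [ 0.4236 -0.0344 -0.9052] q [ 0.28  0.42 -1.07  2.47  1.46  0.67 -0.51]
shift [0.0061 0.0001 0.0005] turn [-0.07  0.16 -0.09]
chute TCP [-215.74   -0.58   25.1 ] Fchute [-1.24  0.02 -0.9 ]
```

Emit:
{"api": "play_rows", "payload": {
  "targets": [
    {"x": 0.003,"y": 0,"z": 0.0002,"wx": 0,"wy": 0,"wz": 0,"claw": -1},
    {"x": 0.003,"y": 0,"z": 0.0008,"wx": 0,"wy": 0,"wz": 0,"claw": -1},
    {"x": 0.0027,"y": -0.0002,"z": 0.0013,"wx": 0,"wy": 0,"wz": 0,"claw": -1},
    {"x": 0.0027,"y": -0.0002,"z": 0.0013,"wx": 0,"wy": 0,"wz": 0,"claw": -1},
    {"x": 0,"y": 0,"z": 0,"wx": 0,"wy": 0,"wz": 0,"claw": -1}
  ]
}}

```text
time_s: 20.8
ee_pos: [0.4168, 0.129, 0.0795]
tool_rot: [0.041, 0.975, -0.008, 0.217]
contact_force: [1.0, 0.4, -0.9]
width: 0.161
```

```bash
python3 - <<'E'
from h import *
goto(ch(-195,0,23),RT());inch(); cap('wrist','w13');c=cap('side','s13'); crop('s13',230,180,350,280,6,'s13a')
E
```

```text
t 20.8 p [0.4168 0.129  0.0795] w 0.161 F [ 1.   0.4 -0.9]
toolx [-0.9026  0.0761 -0.4237] y [0.0835 0.9965 0.0012] z [ 0.4223 -0.0343 -0.9058] q [ 0.3   0.42 -1.07  2.45  1.44  0.66 -0.46]
shift [ 0.008  -0.0007  0.0034] turn [-0.06  0.07 -0.12]
chute TCP [-2.0368e+02 -2.0000e-02  2.3300e+01] Fchute [ 0.52  0.51 -1.24]
```

View pics/w13.png

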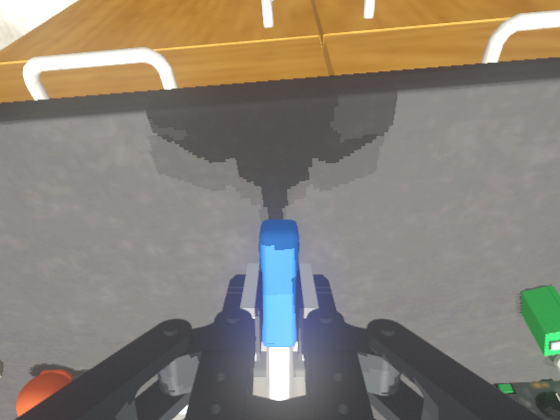

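View pics/s13a.png

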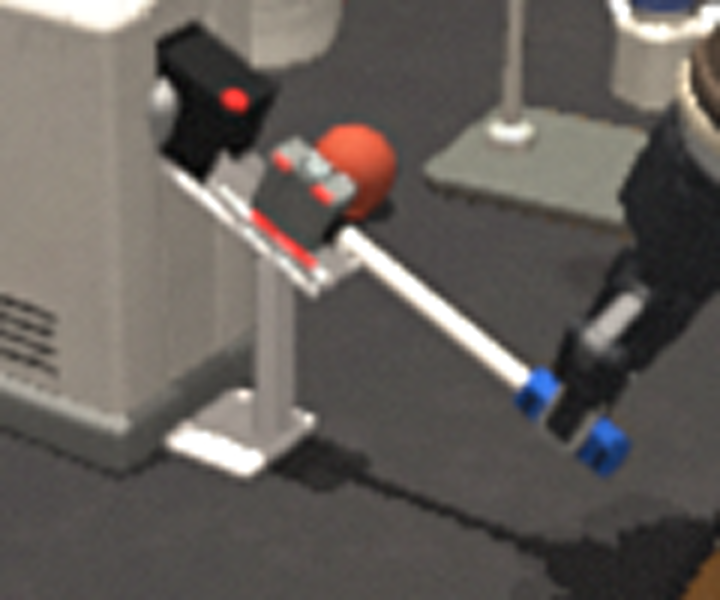

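Emit:
{"api": "play_rows", "payload": {
  "targets": [
    {"x": 0.0036,"y": -0.0003,"z": 0.0017,"wx": 0,"wy": 0,"wz": 0,"claw": -1},
    {"x": 0.0036,"y": -0.0003,"z": 0.0017,"wx": 0,"wy": 0,"wz": 0,"claw": -1},
    {"x": 0.0036,"y": -0.0003,"z": 0.0017,"wx": 0,"wy": 0,"wz": 0,"claw": -1},
    {"x": 0.0036,"y": -0.0003,"z": 0.0017,"wx": 0,"wy": 0,"wz": 0,"claw": -1},
    {"x": 0,"y": 0,"z": 0,"wx": 0,"wy": 0,"wz": 0,"claw": -1}
  ]
}}

```text
time_s: 21.4
ee_pos: [0.4318, 0.1276, 0.0867]
tool_rot: [0.041, 0.975, -0.009, 0.217]
contact_force: [0.3, 0.0, -0.7]
width: 0.159
```

```bash
cat >> h.py <<'E'
def push(dx,z=23):
    q=inch(); print('nose',(q[0]+144).round(1)); goto(ch(q[0]+dx,0,z),RT())
E
python3 - <<'E'
from h import *
push(12)
E
```

```text
chute TCP [-1.8699e+02 -1.2000e-01  2.3380e+01] Fchute [ 0.03  0.04 -0.73]
nose -43.0
t 21.4 p [0.4318 0.1276 0.0867] w 0.159 F [ 0.3  0.  -0.7]
toolx [-0.9029  0.0755 -0.4231] y [8.290e-02 9.966e-01 9.000e-04] z [ 0.4217 -0.0343 -0.9061] q [ 0.33  0.42 -1.06  2.42  1.4   0.65 -0.38]
shift [ 0.011  -0.0008  0.0047] turn [-0.05  0.04 -0.15]
```

Carrier front now at the mouth (~−3). Continue gently.

Emit:
{"api": "play_rows", "payload": {
  "targets": [
    {"x": 0.0027,"y": -0.0002,"z": 0.0012,"wx": 0,"wy": 0,"wz": 0,"claw": -1},
    {"x": 0.0027,"y": -0.0002,"z": 0.0012,"wx": 0,"wy": 0,"wz": 0,"claw": -1},
    {"x": 0.0027,"y": -0.0002,"z": 0.0012,"wx": 0,"wy": 0,"wz": -0.1,"claw": -1},
    {"x": 0.0027,"y": -0.0002,"z": 0.0012,"wx": 0,"wy": 0,"wz": 0,"claw": -1},
    {"x": 0,"y": 0,"z": 0,"wx": 0,"wy": 0,"wz": 0,"claw": -1}
  ]
}}

```text
time_s: 21.9
ee_pos: [0.4435, 0.1267, 0.0919]
tool_rot: [0.042, 0.975, -0.009, 0.216]
contact_force: [-0.8, 0.4, -1.2]
width: 0.16
```

```bash
python3 - <<'E'
from h import *
push(12); c=cap('side','s14'); crop('s14',230,160,350,260,6,'s14a')
E
```

```text
chute TCP [-1.7416e+02 -1.0000e-01  2.3140e+01] Fchute [-1.28  0.35 -0.74]
nose -30.2
t 21.9 p [0.4435 0.1267 0.0919] w 0.16 F [-0.8  0.4 -1.2]
toolx [-0.9028  0.0772 -0.423 ] y [8.490e-02 9.964e-01 8.000e-04] z [ 0.4216 -0.0352 -0.9061] q [ 0.34  0.42 -1.06  2.39  1.37  0.65 -0.33]
shift [ 0.0109 -0.0008  0.0049] turn [-0.04  0.03 -0.04]
```

View pics/s14a.png

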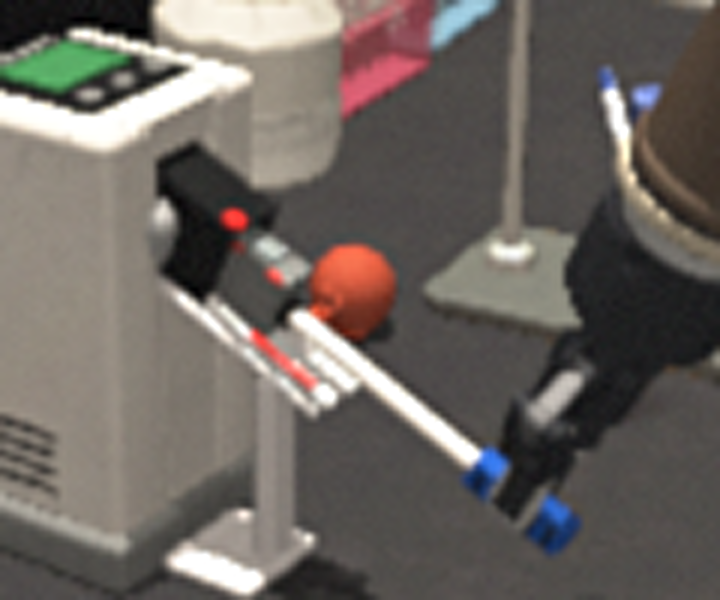

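Emit:
{"api": "play_rows", "payload": {
  "targets": [
    {"x": 0.0027,"y": -0.0002,"z": 0.0012,"wx": 0,"wy": 0,"wz": 0,"claw": -1},
    {"x": 0.0027,"y": -0.0002,"z": 0.0012,"wx": 0,"wy": 0,"wz": 0,"claw": -1},
    {"x": 0.0027,"y": -0.0002,"z": 0.0012,"wx": 0,"wy": 0,"wz": 0,"claw": -1},
    {"x": 0.0027,"y": -0.0002,"z": 0.0012,"wx": 0,"wy": 0,"wz": 0,"claw": -1},
    {"x": 0.0027,"y": -0.0002,"z": 0.0012,"wx": 0,"wy": 0,"wz": 0,"claw": -1}
  ]
}}

```text
time_s: 22.45
ee_pos: [0.4571, 0.1255, 0.0979]
tool_rot: [0.041, 0.975, -0.009, 0.216]
contact_force: [-1.7, 0.7, -1.7]
width: 0.162
```

```bash
python3 - <<'E'
from h import *
push(12)
E
```

```text
chute TCP [-1.592e+02 -9.000e-02  2.280e+01] Fchute [-2.28  0.53 -0.84]
nose -15.2
t 22.45 p [0.4571 0.1255 0.0979] w 0.162 F [-1.7  0.7 -1.7]
toolx [-0.9033  0.0764 -0.4221] y [8.410e-02 9.965e-01 2.000e-04] z [ 0.4206 -0.0353 -0.9066] q [ 0.36  0.42 -1.06  2.36  1.34  0.65 -0.26]
shift [ 0.0108 -0.0008  0.0053] turn [-0.02 -0.03 -0.08]
```

Now finer, 2 mm rows.

Emit:
{"api": "play_rows", "payload": {
  "targets": [
    {"x": 0.0018,"y": -0.0001,"z": 0.0009,"wx": 0,"wy": 0,"wz": 0,"claw": -1},
    {"x": 0.0018,"y": -0.0001,"z": 0.0009,"wx": 0,"wy": 0,"wz": 0,"claw": -1},
    {"x": 0.0018,"y": -0.0001,"z": 0.0009,"wx": 0,"wy": 0,"wz": 0,"claw": -1},
    {"x": 0.0018,"y": -0.0001,"z": 0.0009,"wx": 0,"wy": 0,"wz": 0,"claw": -1},
    {"x": 0.0018,"y": -0.0001,"z": 0.0009,"wx": 0,"wy": 0,"wz": 0,"claw": -1}
  ]
}}

```text
time_s: 22.95
ee_pos: [0.4669, 0.1247, 0.1027]
tool_rot: [0.041, 0.976, -0.009, 0.216]
contact_force: [-1.8, -0.7, -2.1]
width: 0.162
```

```bash
python3 - <<'E'
from h import *
push(12)
E
```

```text
chute TCP [-1.4832e+02 -5.0000e-02  2.3020e+01] Fchute [-2.48 -0.86 -1.13]
nose -4.3
t 22.95 p [0.4669 0.1247 0.1027] w 0.162 F [-1.8 -0.7 -2.1]
toolx [-0.9034  0.0768 -0.4218] y [0.0847 0.9964 0.    ] z [ 0.4203 -0.0357 -0.9067] q [ 0.38  0.42 -1.06  2.34  1.31  0.65 -0.22]
shift [ 0.0108 -0.0009  0.0051] turn [-0.01 -0.05 -0.05]
```

Emit:
{"api": "play_rows", "payload": {
  "targets": [
    {"x": 0.0018,"y": -0.0001,"z": 0.0009,"wx": 0,"wy": 0,"wz": 0,"claw": -1},
    {"x": 0.0018,"y": -0.0001,"z": 0.0009,"wx": 0,"wy": 0,"wz": 0,"claw": -1},
    {"x": 0.0018,"y": -0.0001,"z": 0.0009,"wx": 0,"wy": 0,"wz": 0,"claw": -1},
    {"x": 0.0018,"y": -0.0001,"z": 0.0009,"wx": 0,"wy": 0,"wz": 0,"claw": -1},
    {"x": 0.0018,"y": -0.0001,"z": 0.0009,"wx": 0,"wy": 0,"wz": 0,"claw": -1}
  ]
}}

```text
time_s: 23.45
ee_pos: [0.4689, 0.1235, 0.1031]
tool_rot: [0.04, 0.977, -0.01, 0.21]
contact_force: [-8.3, 0.8, -2.3]
width: 0.155
```

```bash
python3 - <<'E'
from h import *
push(12)
E
```

```text
chute TCP [-146.21   -1.08   22.55] Fchute [-8.59  0.05  1.42]
nose -2.2
t 23.45 p [0.4689 0.1235 0.1031] w 0.155 F [-8.3  0.8 -2.3]
toolx [-0.9089  0.0747 -0.4102] y [ 0.0827  0.9966 -0.0017] z [ 0.4086 -0.0355 -0.912 ] q [ 0.39  0.43 -1.07  2.33  1.28  0.65 -0.18]
shift [0.0107 0.0002 0.0055] turn [ 0.03 -0.79 -0.17]
```

Emit:
{"api": "play_rows", "payload": {
  "targets": [
    {"x": 0.0025,"y": 0,"z": 0.0012,"wx": 0,"wy": -0.6,"wz": 0,"claw": -1},
    {"x": 0.0027,"y": 0,"z": 0.0013,"wx": 0,"wy": -0.3,"wz": 0,"claw": -1},
    {"x": 0.0027,"y": 0,"z": 0.0013,"wx": 0,"wy": -0.3,"wz": 0,"claw": -1},
    {"x": 0.0027,"y": 0,"z": 0.0013,"wx": 0,"wy": 0,"wz": 0,"claw": -1},
    {"x": 0.0027,"y": 0,"z": 0.0013,"wx": 0,"wy": 0,"wz": 0,"claw": -1}
  ]
}}

```text
time_s: 23.95
ee_pos: [0.4745, 0.1227, 0.1051]
tool_rot: [0.039, 0.976, -0.01, 0.213]
contact_force: [-5.9, -0.1, -2.0]
width: 0.16
```

```bash
python3 - <<'E'
from h import *
push(12)
E
```

```text
chute TCP [-140.27   -1.35   21.95] Fchute [-6.19 -0.62  0.71]
nose 3.7
t 23.95 p [0.4745 0.1227 0.1051] w 0.16 F [-5.9 -0.1 -2. ]
toolx [-0.9059  0.0715 -0.4175] y [ 0.0798  0.9968 -0.0025] z [ 0.416  -0.0355 -0.9087] q [ 0.39  0.43 -1.06  2.32  1.29  0.65 -0.17]
shift [0.0105 0.0004 0.006 ] turn [ 0.11 -0.33 -0.33]
```

Emit:
{"api": "play_rows", "payload": {
  "targets": [
    {"x": 0.0025,"y": 0,"z": 0.0014,"wx": 0,"wy": -0.2,"wz": -0.1,"claw": -1},
    {"x": 0.0025,"y": 0,"z": 0.0014,"wx": 0,"wy": -0.1,"wz": -0.1,"claw": -1},
    {"x": 0.0025,"y": 0,"z": 0.0013,"wx": 0,"wy": 0,"wz": -0.1,"claw": -1},
    {"x": 0.0025,"y": 0,"z": 0.0013,"wx": 0,"wy": 0,"wz": 0,"claw": -1},
    {"x": 0.0025,"y": 0,"z": 0.0013,"wx": 0,"wy": 0,"wz": 0,"claw": -1}
  ]
}}

```text
time_s: 24.45
ee_pos: [0.4806, 0.1224, 0.1083]
tool_rot: [0.04, 0.977, -0.011, 0.211]
contact_force: [-6.5, 0.6, -2.1]
width: 0.163
```

```bash
python3 - <<'E'
from h import *
push(12)
E
```

```text
chute TCP [-133.4    -1.2    22.21] Fchute [-6.76  0.07  0.88]
nose 10.6
t 24.45 p [0.4806 0.1224 0.1083] w 0.163 F [-6.5  0.6 -2.1]
toolx [-0.9082  0.0731 -0.4121] y [ 0.0821  0.9966 -0.0043] z [ 0.4104 -0.0377 -0.9111] q [ 0.4   0.43 -1.07  2.3   1.26  0.66 -0.13]
shift [0.0106 0.0003 0.0058] turn [ 0.19 -0.68 -0.2 ]
```

Close to the notch now; smaller call.

Emit:
{"api": "play_rows", "payload": {
  "targets": [
    {"x": 0.0022,"y": 0,"z": 0.0013,"wx": 0.1,"wy": -0.4,"wz": -0.1,"claw": -1},
    {"x": 0.0022,"y": 0,"z": 0.0012,"wx": 0,"wy": -0.2,"wz": 0,"claw": -1},
    {"x": 0.0022,"y": 0,"z": 0.0012,"wx": 0,"wy": 0,"wz": 0,"claw": -1},
    {"x": 0.0022,"y": 0,"z": 0.0012,"wx": 0,"wy": 0,"wz": 0,"claw": -1},
    {"x": 0.0022,"y": 0,"z": 0.0012,"wx": 0,"wy": 0,"wz": 0,"claw": -1}
  ]
}}

```text
time_s: 24.95
ee_pos: [0.4891, 0.122, 0.113]
tool_rot: [0.04, 0.976, -0.01, 0.213]
contact_force: [-2.2, -0.3, -1.0]
width: 0.158
```

```bash
python3 - <<'E'
from h import *
push(12);c=cap('side','s15'); crop('s15',230,150,350,250,6,'s15a')
E
```

```text
chute TCP [-123.68   -0.8    22.88] Fchute [-2.38 -0.5   0.05]
nose 20.3
t 24.95 p [0.4891 0.122  0.113 ] w 0.158 F [-2.2 -0.3 -1. ]
toolx [-0.9059  0.0736 -0.4171] y [ 0.0825  0.9966 -0.0032] z [ 0.4155 -0.0373 -0.9088] q [ 0.41  0.43 -1.07  2.28  1.26  0.66 -0.11]
shift [ 0.0109 -0.0001  0.0052] turn [ 0.15 -0.36 -0.18]
```

View pics/s15a.png

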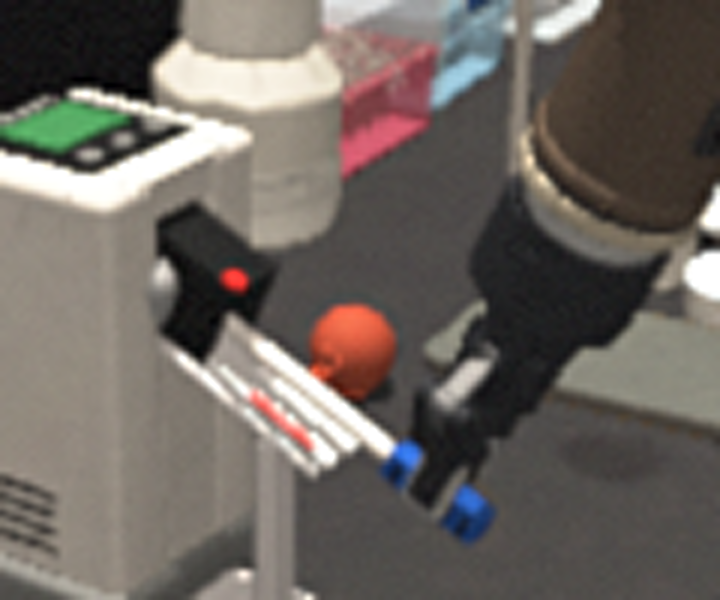

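Emit:
{"api": "play_rows", "payload": {
  "targets": [
    {"x": 0.0014,"y": 0,"z": 0.0007,"wx": 0,"wy": -0.2,"wz": -0.1,"claw": -1},
    {"x": 0.0014,"y": 0,"z": 0.0007,"wx": 0,"wy": -0.1,"wz": 0,"claw": -1},
    {"x": 0.0014,"y": 0,"z": 0.0007,"wx": 0,"wy": 0,"wz": 0,"claw": -1},
    {"x": 0.0014,"y": 0,"z": 0.0007,"wx": 0,"wy": 0,"wz": 0,"claw": -1},
    {"x": 0.0014,"y": 0,"z": 0.0007,"wx": 0,"wy": 0,"wz": 0,"claw": -1}
  ]
}}

```text
time_s: 25.5
ee_pos: [0.4899, 0.1219, 0.1126]
tool_rot: [0.04, 0.977, -0.01, 0.21]
contact_force: [-7.5, 0.0, -2.4]
width: 0.159
```

```bash
python3 - <<'E'
from h import *
push(3)
E
```

```text
chute TCP [-123.17   -0.89   22.18] Fchute [-7.74 -0.62  0.98]
nose 20.8
t 25.5 p [0.4899 0.1219 0.1126] w 0.159 F [-7.5  0.  -2.4]
toolx [-0.9084  0.0744 -0.4114] y [ 0.0831  0.9965 -0.0033] z [ 0.4097 -0.0372 -0.9115] q [ 0.41  0.44 -1.07  2.28  1.24  0.67 -0.1 ]
shift [0.0024 0.0007 0.002 ] turn [ 0.13 -0.72 -0.14]
```

Emit:
{"api": "play_rows", "payload": {
  "targets": [
    {"x": 0.0022,"y": 0,"z": 0.0012,"wx": 0,"wy": -0.4,"wz": -0.1,"claw": -1},
    {"x": 0.0027,"y": 0,"z": 0.0013,"wx": 0,"wy": -0.2,"wz": 0,"claw": -1},
    {"x": 0.003,"y": 0,"z": 0.0015,"wx": 0,"wy": -0.2,"wz": 0,"claw": -1},
    {"x": 0.003,"y": 0,"z": 0.0015,"wx": 0,"wy": -0.2,"wz": 0,"claw": -1},
    {"x": 0.003,"y": 0,"z": 0.0015,"wx": 0,"wy": -0.2,"wz": 0,"claw": -1}
  ]
}}

```text
time_s: 26.0
ee_pos: [0.4903, 0.1215, 0.1116]
tool_rot: [0.039, 0.977, -0.011, 0.209]
contact_force: [-13.4, 0.8, -2.1]
width: 0.16
```

```bash
python3 - <<'E'
from h import *
push(3)
E
```

```text
chute TCP [-123.15   -1.22   21.11] Fchute [-13.05  -0.38   3.79]
nose 20.8
t 26.0 p [0.4903 0.1215 0.1116] w 0.16 F [-13.4   0.8  -2.1]
toolx [-0.9092  0.0718 -0.4102] y [ 0.0807  0.9967 -0.0044] z [ 0.4085 -0.0371 -0.912 ] q [ 0.41  0.44 -1.07  2.28  1.25  0.67 -0.09]
shift [0.002  0.0011 0.003 ] turn [ 0.19 -0.8  -0.28]
```

Emit:
{"api": "play_rows", "payload": {
  "targets": [
    {"x": -0.003,"y": 0.0006,"z": 0.0005,"wx": 0.1,"wy": -0.6,"wz": -0.2,"claw": -1},
    {"x": -0.006,"y": 0.0007,"z": -0.0026,"wx": 0,"wy": 0,"wz": 0,"claw": -1},
    {"x": -0.009,"y": 0.0008,"z": -0.0042,"wx": 0,"wy": 0,"wz": 0,"claw": -1},
    {"x": -0.009,"y": 0.0008,"z": -0.0042,"wx": 0,"wy": 0,"wz": 0,"claw": -1},
    {"x": 0,"y": 0,"z": 0,"wx": 0,"wy": 0,"wz": 0,"claw": -1}
  ]
}}

```text
time_s: 26.5
ee_pos: [0.4643, 0.125, 0.1017]
tool_rot: [0.041, 0.975, -0.009, 0.216]
contact_force: [0.0, 0.1, -1.4]
width: 0.162
```

```bash
python3 - <<'E'
from h import *
push(-40)
E
```

```text
chute TCP [-1.5105e+02  8.0000e-02  2.3230e+01] Fchute [-0.58  0.15 -1.3 ]
nose -7.0
t 26.5 p [0.4643 0.125  0.1017] w 0.162 F [ 0.   0.1 -1.4]
toolx [-0.9031  0.0763 -0.4227] y [ 8.440e-02  9.964e-01 -4.000e-04] z [ 0.4212 -0.0361 -0.9063] q [ 0.37  0.42 -1.06  2.34  1.32  0.65 -0.23]
shift [-0.036   0.003  -0.0171] turn [ 0.02  0.   -0.07]
```

Emit:
{"api": "play_rows", "payload": {
  "targets": [
    {"x": -0.008,"y": 0.0007,"z": -0.0037,"wx": 0,"wy": 0,"wz": 0,"claw": -1},
    {"x": -0.01,"y": 0.0008,"z": -0.0046,"wx": 0,"wy": 0,"wz": 0,"claw": -1},
    {"x": -0.01,"y": 0.0008,"z": -0.0046,"wx": 0,"wy": 0,"wz": 0,"claw": -1},
    {"x": -0.008,"y": 0.0007,"z": -0.0037,"wx": 0,"wy": 0,"wz": 0,"claw": -1},
    {"x": 0,"y": 0,"z": 0,"wx": 0,"wy": 0,"wz": 0,"claw": -1}
  ]
}}

```text
time_s: 27.0
ee_pos: [0.4319, 0.1293, 0.0871]
tool_rot: [0.042, 0.975, -0.009, 0.219]
contact_force: [0.4, 0.5, -0.9]
width: 0.162
```

```bash
python3 - <<'E'
from h import *
push(-40);c=cap('side','s16'); crop('s16',230,150,350,250,6,'s16a')
E
```

```text
chute TCP [-186.82    1.57   23.79] Fchute [-0.01  0.55 -0.98]
nose -42.8
t 27.0 p [0.4319 0.1293 0.0871] w 0.162 F [ 0.4  0.5 -0.9]
toolx [-0.9005  0.0776 -0.4279] y [0.085  0.9964 0.0017] z [ 0.4265 -0.0348 -0.9038] q [ 0.32  0.41 -1.06  2.42  1.41  0.66 -0.4 ]
shift [-0.0359  0.0015 -0.0176] turn [-0.07  0.34 -0.03]
```

View pics/s16a.png

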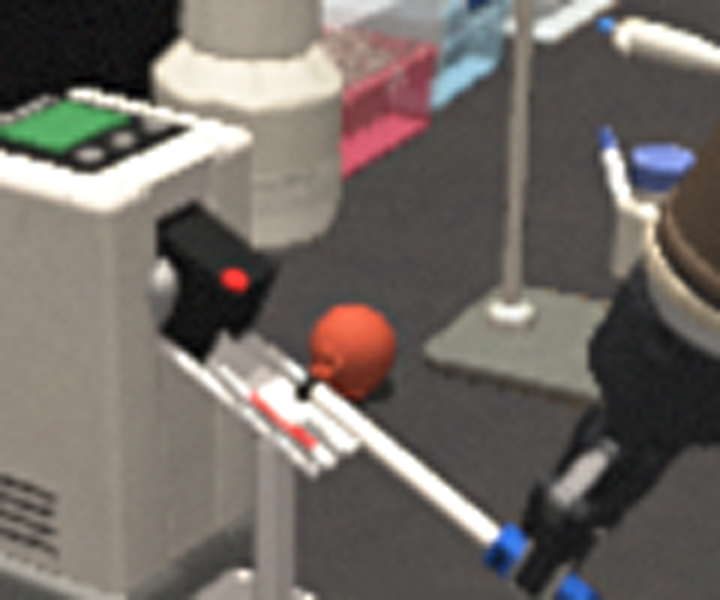

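Emit:
{"api": "play_rows", "payload": {
  "targets": [
    {"x": -0.01,"y": 0.0005,"z": -0.0046,"wx": 0,"wy": 0,"wz": 0,"claw": -1},
    {"x": -0.01,"y": 0.0005,"z": -0.0046,"wx": 0,"wy": 0,"wz": 0,"claw": -1},
    {"x": -0.01,"y": 0.0005,"z": -0.0046,"wx": 0,"wy": 0,"wz": 0,"claw": -1},
    {"x": -0.008,"y": 0.0005,"z": -0.0037,"wx": 0,"wy": 0,"wz": 0,"claw": -1},
    {"x": 0,"y": 0,"z": 0.0,"wx": 0,"wy": 0,"wz": 0,"claw": -1}
  ]
}}

```text
time_s: 27.55
ee_pos: [0.3994, 0.1329, 0.0722]
tool_rot: [0.044, 0.974, -0.007, 0.222]
contact_force: [-0.0, 0.1, -1.5]
width: 0.161
```

```bash
python3 - <<'E'
from h import *
push(0); goto(np.array([.44,-.03,.10]),Rstk(7.7))
E
```

```text
chute TCP [-222.77    2.31   24.07] Fchute [-0.67  0.11 -1.35]
nose -78.8
t 27.55 p [0.3994 0.1329 0.0722] w 0.161 F [-0.   0.1 -1.5]
toolx [-0.8974  0.0818 -0.4336] y [0.0883 0.9961 0.0051] z [ 0.4323 -0.0337 -0.9011] q [ 0.25  0.43 -1.07  2.49  1.5   0.69 -0.58]
shift [ 0.0003 -0.0023 -0.001 ] turn [-0.23  0.72  0.16]
t 27.55 p [0.3994 0.1329 0.0722] w 0.161 F [-0.   0.1 -1.5]
toolx [-0.8974  0.0818 -0.4336] y [0.0883 0.9961 0.0051] z [ 0.4323 -0.0337 -0.9011] q [ 0.25  0.43 -1.07  2.49  1.5   0.69 -0.58]
shift [ 0.0406 -0.1629  0.0278] turn [-0.88 25.74 12.62]
```

Emit:
{"api": "play_rows", "payload": {
  "targets": [
    {"x": -0.004,"y": 0,"z": 0.014,"wx": 0,"wy": 0,"wz": 0,"claw": -1},
    {"x": -0.004,"y": 0,"z": 0.02,"wx": 0,"wy": 0,"wz": 0,"claw": -1},
    {"x": -0.004,"y": 0,"z": 0.025,"wx": 0,"wy": 0,"wz": 0,"claw": -1},
    {"x": 0,"y": -0.025,"z": 0.01,"wx": 0,"wy": 0,"wz": 0,"claw": -1},
    {"x": 0,"y": -0.035,"z": 0,"wx": 0,"wy": 0,"wz": 0,"claw": -1}
  ]
}}

```text
time_s: 28.05
ee_pos: [0.3931, 0.0794, 0.1464]
tool_rot: [0.038, 0.974, -0.003, 0.225]
contact_force: [-0.9, -0.7, -1.2]
width: 0.161
```

Emit:
{"api": "play_rows", "payload": {
  "targets": [
    {"x": 0,"y": -0.035,"z": 0,"wx": 0,"wy": 2,"wz": 1,"claw": -1},
    {"x": 0.01,"y": -0.035,"z": 0,"wx": 0,"wy": 5,"wz": 3,"claw": -1},
    {"x": 0.015,"y": -0.025,"z": 0,"wx": 0,"wy": 6,"wz": 3,"claw": -1},
    {"x": 0.015,"y": -0.005,"z": 0,"wx": 0,"wy": 6,"wz": 3,"claw": -1},
    {"x": 0.01,"y": 0,"z": 0,"wx": 0,"wy": 5,"wz": 2,"claw": -1}
  ]
}}

```text
time_s: 28.55
ee_pos: [0.4381, 0.0028, 0.1481]
tool_rot: [-0.044, 0.998, -0.002, 0.048]
contact_force: [1.2, -0.1, -0.4]
width: 0.159
```

```bash
python3 - <<'E'
from h import *
goto(np.array([.445,-.035,.08]),Rstk(7.7))
E
```

```text
t 28.55 p [0.4381 0.0028 0.1481] w 0.159 F [ 1.2 -0.1 -0.4]
toolx [-0.9915 -0.0878 -0.0958] y [-0.0873  0.9961 -0.0088] z [ 9.620e-02 -4.000e-04 -9.954e-01] q [ 0.91  0.41 -1.23  2.15  0.57  0.83  1.  ]
shift [ 0.0069 -0.0378 -0.0681] turn [-0.11  5.52  2.66]
```

Emit:
{"api": "play_rows", "payload": {
  "targets": [
    {"x": 0.002,"y": -0.012,"z": -0.01,"wx": 0,"wy": 2.5,"wz": 1,"claw": -1},
    {"x": 0.002,"y": -0.012,"z": -0.015,"wx": 0,"wy": 2,"wz": 1,"claw": -1},
    {"x": 0.002,"y": -0.012,"z": -0.02,"wx": 0,"wy": 1,"wz": 0.6,"claw": -1},
    {"x": 0,"y": 0,"z": -0.02,"wx": 0,"wy": 0,"wz": 0,"claw": -1},
    {"x": 0,"y": 0,"z": 0,"wx": 0,"wy": 0,"wz": 0,"claw": -1}
  ]
}}

```text
time_s: 29.05
ee_pos: [0.4551, -0.0383, 0.0833]
tool_rot: [-0.065, 0.998, 0.005, 0.001]
contact_force: [-0.1, 0.5, -0.6]
width: 0.157
```

```bash
python3 - <<'E'
from h import *
goto(np.array([.447,-.037,.0145]),Rstk(7.7))
E
```

```text
t 29.05 p [ 0.4551 -0.0383  0.0833] w 0.157 F [-0.1  0.5 -0.6]
toolx [-0.9917 -0.1288 -0.0028] y [-0.1288  0.9916  0.0099] z [ 0.0015  0.0102 -0.9999] q [ 0.83  0.59 -1.08  2.1   0.69  0.86  1.04]
shift [-0.0081  0.0013 -0.0688] turn [-0.58  0.09  0.3 ]
```

Emit:
{"api": "play_rows", "payload": {
  "targets": [
    {"x": 0,"y": 0,"z": -0.01,"wx": -0.5,"wy": 0.1,"wz": 0,"claw": -1},
    {"x": 0,"y": 0,"z": -0.015,"wx": 0,"wy": 0,"wz": 0,"claw": -1},
    {"x": 0,"y": 0,"z": -0.015,"wx": 0,"wy": 0,"wz": 0,"claw": -1},
    {"x": 0,"y": 0,"z": -0.01,"wx": 0,"wy": 0,"wz": 0,"claw": -1},
    {"x": 0,"y": 0,"z": 0,"wx": 0,"wy": 0,"wz": 0,"claw": -1}
  ]
}}

```text
time_s: 29.55
ee_pos: [0.4591, -0.0389, 0.0348]
tool_rot: [-0.064, 0.998, -0.001, 0.003]
contact_force: [-0.5, 1.2, -1.4]
width: 0.161
```

```bash
python3 - <<'E'
from h import *
goto(np.array([.447,-.037,.0145]),Rstk(7.7))
E
```

```text
t 29.55 p [ 0.4591 -0.0389  0.0348] w 0.161 F [-0.5  1.2 -1.4]
toolx [-0.9917 -0.1285 -0.0068] y [-0.1285  0.9917 -0.0016] z [ 7.e-03 -8.e-04 -1.e+00] q [ 0.74  0.66 -0.98  2.12  0.81  0.78  0.94]
shift [-0.0121  0.0019 -0.0203] turn [0.04 0.4  0.32]
```

Emit:
{"api": "play_rows", "payload": {
  "targets": [
    {"x": 0,"y": 0,"z": -0.006,"wx": 0,"wy": 0.4,"wz": 0,"claw": -1},
    {"x": 0,"y": 0,"z": -0.006,"wx": 0,"wy": 0,"wz": 0,"claw": -1},
    {"x": 0,"y": 0,"z": -0.004,"wx": 0,"wy": 0,"wz": 0,"claw": -1},
    {"x": 0,"y": 0,"z": 0,"wx": 0,"wy": 0,"wz": 0,"claw": -1},
    {"x": 0,"y": 0,"z": 0,"wx": 0,"wy": 0,"wz": 0,"claw": -1}
  ]
}}

```text
time_s: 30.05
ee_pos: [0.4606, -0.0388, 0.0194]
tool_rot: [-0.065, 0.998, -0.001, 0.001]
contact_force: [-1.2, -1.1, -0.6]
width: 0.163
```

```bash
python3 - <<'E'
from h import *
goto(np.array([.459,-.037,.0137]),Rstk(7.5))
E
```

```text
t 30.05 p [ 0.4606 -0.0388  0.0194] w 0.163 F [-1.2 -1.1 -0.6]
toolx [-0.9917 -0.1288 -0.0022] y [-0.1288  0.9917 -0.0018] z [ 0.0024 -0.0015 -1.    ] q [ 0.72  0.68 -0.95  2.13  0.84  0.77  0.91]
shift [-0.0016  0.0018 -0.0057] turn [0.09 0.14 0.1 ]
```

Emit:
{"api": "play_rows", "payload": {
  "targets": [
    {"x": 0,"y": 0,"z": -0.003,"wx": 0,"wy": 0,"wz": 0,"claw": -1},
    {"x": 0,"y": 0,"z": -0.002,"wx": 0,"wy": 0,"wz": 0,"claw": -1},
    {"x": 0,"y": 0,"z": -0.0005,"wx": 0,"wy": 0,"wz": 0,"claw": -1},
    {"x": 0,"y": 0,"z": 0,"wx": 0,"wy": 0,"wz": 0,"claw": -1},
    {"x": 0,"y": 0,"z": 0,"wx": 0,"wy": 0,"wz": 0,"claw": -1}
  ]
}}

```text
time_s: 30.55
ee_pos: [0.4608, -0.0389, 0.0138]
tool_rot: [-0.064, 0.998, -0.001, 0.001]
contact_force: [-1.4, -0.1, -1.2]
width: 0.16
```

```bash
python3 - <<'E'
from h import *
goto(np.array([.459,-.037,.0137]),Rstk(7.5))
E
```

```text
t 30.55 p [ 0.4608 -0.0389  0.0138] w 0.16 F [-1.4 -0.1 -1.2]
toolx [-0.9917 -0.1286 -0.0028] y [-0.1286  0.9917 -0.002 ] z [ 0.003  -0.0016 -1.    ] q [ 0.71  0.69 -0.94  2.13  0.85  0.76  0.9 ]
shift [-0.0018  0.0019 -0.0001] turn [0.09 0.17 0.11]
```

Down; release and lift.

Emit:
{"api": "play_rows", "payload": {
  "targets": [
    {"x": 0,"y": 0,"z": 0,"wx": 0,"wy": 0,"wz": 0,"claw": -0.3},
    {"x": 0,"y": 0,"z": 0,"wx": 0,"wy": 0,"wz": 0,"claw": 0},
    {"x": 0,"y": 0,"z": 0,"wx": 0,"wy": 0,"wz": 0,"claw": 0},
    {"x": 0,"y": 0,"z": 0,"wx": 0,"wy": 0,"wz": 0,"claw": 0},
    {"x": 0,"y": 0,"z": 0,"wx": 0,"wy": 0,"wz": 0,"claw": 0}
  ]
}}

```text
time_s: 31.05
ee_pos: [0.4614, -0.0388, 0.0143]
tool_rot: [-0.064, 0.998, -0.001, 0.002]
contact_force: [-0.5, -0.5, 0.6]
width: 0.502
```

Emit:
{"api": "play_rows", "payload": {
  "targets": [
    {"x": 0,"y": 0,"z": 0.015,"wx": 0,"wy": 0,"wz": 0,"claw": 0},
    {"x": 0,"y": 0,"z": 0.025,"wx": 0,"wy": 0,"wz": 0,"claw": 0},
    {"x": -0.005,"y": 0,"z": 0.035,"wx": 0,"wy": 0,"wz": 0,"claw": 0},
    {"x": -0.01,"y": 0,"z": 0.035,"wx": 0,"wy": 0,"wz": 0,"claw": 0},
    {"x": -0.02,"y": 0,"z": 0.03,"wx": 0,"wy": 0,"wz": 0,"claw": 0}
  ]
}}

```text
time_s: 31.55
ee_pos: [0.4244, -0.0374, 0.1555]
tool_rot: [-0.065, 0.998, 0.001, -0.001]
contact_force: [0.4, -0.2, 0.3]
width: 0.501
```

```bash
python3 - <<'E'
from h import *
st();cap('side','s20');cap('top','t20'); crop('s20',180,130,400,290,3.6,'s20a'); cap('wrist','w20'); crop('t20',100,80,420,280,2.5,'t20a')
E
```

```text
t 31.55 p [ 0.4244 -0.0374  0.1555] w 0.501 F [ 0.4 -0.2  0.3]
toolx [-0.9914 -0.1306  0.002 ] y [-0.1306  0.9914  0.0027] z [-0.0023  0.0024 -1.    ] q [ 0.99  0.45 -1.24  2.09  0.52  0.96  1.17]
```

View pics/s20a.png

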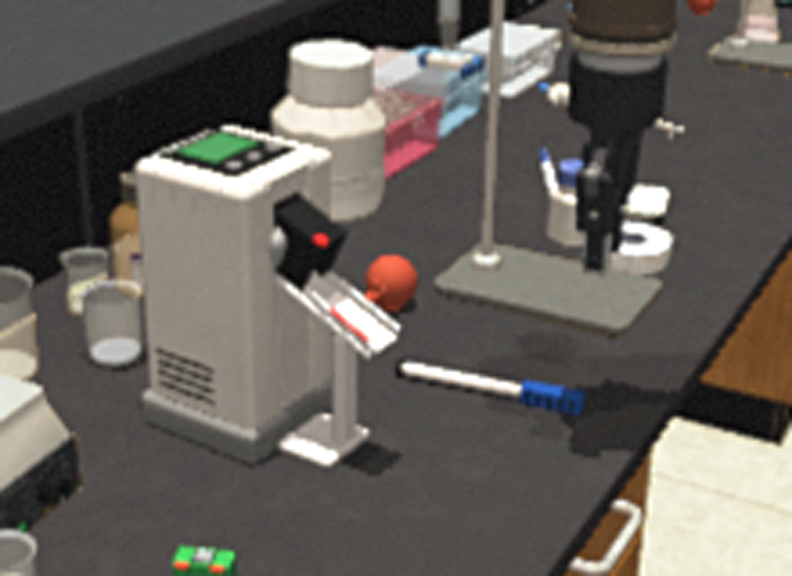

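View pics/t20a.png

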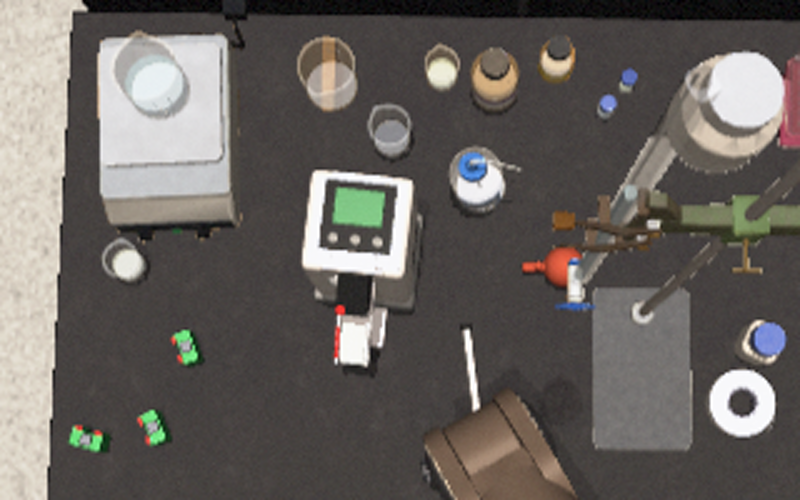

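View pics/w20.png

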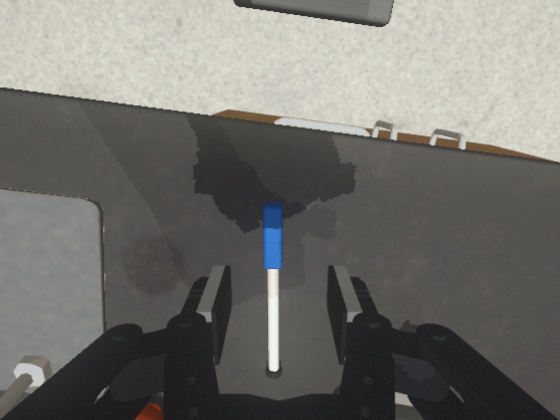

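```bash
python3 - <<'E'
from h import *
print(arm.close_job())
E
```

```text
the job is handed in; nothing more can be done
None
```

The carrier is loaded and the job is handed in, at about 32 s of the 72 s allowed. I judged that it is home by force and position only; no camera looked inside the tunnel.

- **Placing the carrier:** I stood the grey carrier in the tray with its red side to the left and let go. The check picture put it at chute x about -45 mm, within 0.5 mm of the centre line and 0.4° of straight.
- **Pushing it home:**
  - I pushed with the stick's rubber nose, holding only the blue handle.
  - The push rose to about 8.6 N at the catch, ran at 6 to 7 N, then fell to 2.4 N as the catch clicked into the notch.
  - It then stopped hard. I raised the push to about 13 N and the carrier moved no further. Its origin is at chute x about 41 mm, inside the 34 to 56 mm range. The distance from the catch to the stop also fits the 21.5 mm given, to within 1 to 2 mm.
- **Stick and surroundings:** I drew the stick out and laid it flat on the bench almost where it had been, clear of the meter. The last pictures show the tray empty and the gripper clear. The bystanders I could see stand as before.

The largest push I read was about 13 N, but forces were read only at the end of each move call, so a brief peak in between could have gone unseen. No check failed or disagreed.

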